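Scan the tea tins and pack the gift tray

TASK

Scan the two tea tins, the large one first, then the small one: stand each upright on the scanner's marked disc with its label squarely facing the scanner's window, let go of it and press the scanner's button fully down while it stands so. Pack the empty gift tray in the middle of the table: in the end both tins and every jar and soap carton on the table stand upright in one row on the tray's floor (jars and cartons may go in at any time). Leave the other things on the table alone.

Things in the scene. Friction and masses are not known exactly. Their poses are not given: they have to be found in the camera images.
- tray: the open cardboard gift tray, fixed, long and narrow: outside 80 mm (its x) by 342 mm (its y) by 34 mm high; walls and floor 6 mm thick (inside 68 x 330 mm). Items stick out well above its walls. All seven fit only in one row along y, 22 mm to spare in all, cartons with the 60 mm side across the tray. Origin: centre of its underside; x about away from the robot, y to the robot's left
- tin_large: the large steel tea tin with a dark lid, an upright cylinder 60 mm in diameter (61 at the lid), 74 mm tall, 0.14 to 0.28 kg, bottom-heavy; on one side a white paper label 30 mm wide, from which a white tab runs over the lid to near its middle. Always present. Origin: centre of its underside; z up; its x axis points from the tin's axis to the middle of the label
- tin_large_label (a point): the middle of the large tin's label, on its side face, 30 mm from the tin's axis, 37 mm above its underside
- tin_small: the small steel tea tin with a dark lid, an upright cylinder 46 mm in diameter (47 at the lid), 74 mm tall, 0.1 to 0.21 kg, bottom-heavy; on one side a white paper label 23 mm wide, from which a white tab runs over the lid to near its middle. Always present. Origin: centre of its underside; z up; its x axis points from the tin's axis to the middle of the label
- tin_small_label (a point): the middle of the small tin's label, on its side face, 23 mm from the tin's axis, 37 mm above its underside
- jar1: a white stoneware bath-salt jar with a cork lid, an upright plain cylinder 46 mm in diameter and 75 mm tall, 0.13 to 0.25 kg, bottom-heavy. It stands somewhere on the table in front of the robot, or is absent. Origin: centre of its underside; z up
- jar2: a white stoneware bath-salt jar with a cork lid, an upright plain cylinder 46 mm in diameter and 75 mm tall, 0.13 to 0.25 kg, bottom-heavy. It stands somewhere on the table in front of the robot, or is absent. Origin: centre of its underside; z up
- soap1: a paper soap carton with a brown band round it, an upright rigid block 60 mm (its x) by 36 mm (its y) by 75 mm tall (its z), 0.1 to 0.2 kg. It stands somewhere on the table in front of the robot, its x axis within 0.45 rad of the world's x, or is absent. Origin: centre of its underside
- soap2: a paper soap carton with a brown band round it, an upright rigid block 60 mm (its x) by 36 mm (its y) by 75 mm tall (its z), 0.1 to 0.2 kg. It stands somewhere on the table in front of the robot, its x axis within 0.45 rad of the world's x, or is absent. Origin: centre of its underside
- soap3: a paper soap carton with a brown band round it, an upright rigid block 60 mm (its x) by 36 mm (its y) by 75 mm tall (its z), 0.1 to 0.2 kg. It stands somewhere on the table in front of the robot, its x axis within 0.45 rad of the world's x, or is absent. Origin: centre of its underside
- scanner: label scanner, a fixed grey block 60 mm deep (its x, -25 to +35 mm), 80 mm wide (its y), 85 mm tall, with a black window in its front (-x) face and a push button on top. On the table before the window lies a flat grey marked disc, 62 mm in diameter, black rim. Origin on the table; its x points from the disc to the window
- window (a point): middle of the scanner's window, in its front face, 37 mm above the table
- scan_spot (a point): centre of the marked disc on the table, 70 mm in front of the window
- scan_button (a joint): travel of the scanner's push button: 0 up, 0.006 m fully down; springs back; fully down takes 5 N
- scan_button_top (a point): middle of the top of the button (30 mm diameter), on top of the scanner; pressed straight down
- remote: black remote control 150 x 42 x 18 mm; not part of the job, to be left where it is. Origin: centre of its underside
- mug: blue mug, 80 mm across, 90 mm tall; not part of the job, to be left where it is. Origin: centre of its underside
- tape: roll of tape lying flat, 90 mm across, 24 mm tall; not part of the job, to be left where it is. Origin: centre of its underside
- notebook: blue notebook 150 x 110 x 12 mm; not part of the job, to be left where it is. Origin: centre of its underside
- coaster: cork coaster 90 mm across, 8 mm thick; not part of the job, to be left where it is. Origin: centre of its underside
- tealight_bowl: amber glass bowl, 90 mm across, 40 mm tall; not part of the job, to be left where it is. Origin: centre of its underside
Things that resemble listed ones, but are neither listed nor needed, are in the scene too. Leave any purple or turquoise look-alike of the jar1 alone.

How it is judged (in metres and radians):
On the way, in this order (a step that is already met when the one before it is completed fails the run):
1. the large tin stands on the marked disc, released, its label facing the window (horizontal distance between tin_large and scan_spot below 0.014 m and height (world z) of tin_large below 0.006 m and angle between tin_large's own z axis and vertical below 0.1 rad and angle between the x axis of tin_large and the x axis of scanner, either way round below 0.28 rad and horizontal distance between tin_large_label and window below 0.07 m and contact force between the fingers and tin_large below 0.1 N), for 0.2 s.
2. the scanner's button is pressed while the large tin stands so, not held (all of step 1 and value of joint scan_button above 0.0045 m), for 0.05 s.
3. the small tin stands on the marked disc, released, its label facing the window (horizontal distance between tin_small and scan_spot below 0.014 m and height (world z) of tin_small below 0.006 m and angle between tin_small's own z axis and vertical below 0.1 rad and angle between the x axis of tin_small and the x axis of scanner, either way round below 0.28 rad and horizontal distance between tin_small_label and window below 0.07 m and contact force between the fingers and tin_small below 0.1 N), for 0.2 s.
4. the scanner's button is pressed while the small tin stands so, not held (all of step 3 and value of joint scan_button above 0.0045 m), for 0.05 s.
At the end, for the whole second after the job is handed in: Both scans done (tin within 14 mm of the disc's centre, label within 0.28 rad, released; button 4.5 mm down); then both tins and every jar and carton present stand on the tray's floor inside its walls (underside within 5 mm of it), upright within 0.1 rad, at rest (x of tin_large in the frame of tray between -0.03 and 0.03 m and y of tin_large in the frame of tray between -0.165 and 0.165 m and z of each of tin_large, jar1, jar2, soap1, soap2, soap3, tin_small in the frame of tray below 0.011 m and angle between each of tin_large, jar1, jar2, soap1, soap2, soap3, tin_small's own z axis and vertical below 0.1 rad and linear speed of each of tin_large, jar1, jar2, soap1, soap2, soap3, tin_small below 0.02 m/s and x of jar1 in the frame of tray between -0.03 and 0.03 m and y of jar1 in the frame of tray between -0.165 and 0.165 m and x of jar2 in the frame of tray between -0.03 and 0.03 m and y of jar2 in the frame of tray between -0.165 and 0.165 m and x of soap1 in the frame of tray between -0.03 and 0.03 m and y of soap1 in the frame of tray between -0.165 and 0.165 m and x of soap2 in the frame of tray between -0.03 and 0.03 m and y of soap2 in the frame of tray between -0.165 and 0.165 m and x of soap3 in the frame of tray between -0.03 and 0.03 m and y of soap3 in the frame of tray between -0.165 and 0.165 m and x of tin_small in the frame of tray between -0.03 and 0.03 m and y of tin_small in the frame of tray between -0.165 and 0.165 m); the robot touches nothing.
It fails at once if one of the other things on the table is moved more than 30 mm (distance of any of remote, mug, tape, notebook, coaster, tealight_bowl from where it was at the start of the episode above 0.03 m).
Of jar1, jar2, soap1, soap2, soap3 only 3 to 5 are there at a start; the rules pass over those that are not, and their reading is None.
At some moment in a run one of tin_large, tin_small, jar1, jar2 may be knocked a few centimetres aside while the robot is not near it.
It also fails if it takes over 210 s, if anything falls off the work surface, if the arm or the gripper's body presses on something with over 40 N, if the wrist force passes 120 N, or if a joint passes its speed limit or range.

ROBOT

A 7-joint arm with a two-finger parallel gripper is mounted at the origin on the work surface. World frame = base frame: x ahead of the robot, y to its left, z up, the work surface at z = 0. Lengths are in mm, angles in degrees, forces in N, time in s.
With the tool pointing down it reaches from about 400 to 900 mm from the base axis. Payload 5.6 kg.
Tool frame: the origin (TCP) lies on the centre line of the jaws, within the pads' length; the fingertips stand ahead of it and the grasp point (between the pads) lies 5 mm behind it (bot.tip_extent is the z of the fingertips in the tool frame, in mm); z points along the fingers, y is the line along which they close (so a half turn about z gives the same grasp; the last joint's range is limited). The gripper opens to 92 mm and grips with 3 to 60 N. Pads are 20 mm wide; open, the fingers measure 128 mm over their backs; the gripper's body (75 mm by 189 mm) begins 69 mm behind the grasp point.
Start: joints at [73.453, 26.786, -0.665, 91.828, 0.344, 61.387, -3.226], TCP at [158.124, -630.48, 228.592] pointing down, gripper open.
Joint ranges: [-144.91, 144.91], [-17.63, 115.5], [-89.93, 88.59], [15.96, 139.68], [-74.01, 254.01], [8.47, 105.57], [-167.45, 167.45]. Speed limits (degrees/s): [147.25, 147.25, 180, 180, 180, 180, 180].

INTERFACE

Orientations are given as [roll, pitch, yaw] about the fixed x, y, z axes, in that order (R = Rz(yaw) Ry(pitch) Rx(roll)).
In Python, from workcell import bot gives the robot as it stands.
- The arm moves only by the tool servo_tool, never from a script. Its argument "increments" is a list of rows, each an object with "slide": the shift along the world's x, y, z in cm, a list of three; "spin": the turn about the world's z in degrees; "grip": the opening, from -1 (shut) to 1 (fully open). In form: [{"slide": [tx, ty, tz], "spin": spin, "grip": grip}, ...]. A call has 1 to 10 rows; each row shifts and turns the commanded pose from where the row before left it; what a row does not reach is not made up. A row lasts 1/10 s, in which the tool goes at most 50 mm and 8.59 degrees, less where a joint would pass 70% of its speed; a pose out of reach is approached as far as the arm can. A call with a gripper value outside its range is refused whole. The fingers move at their own pace and stop on an object; "force" is the grip in N (left out, the last holds). Time passes only in rows, so rows that do not move let the fingers close. It gives the time, the measured TCP pose, the force, the opening and the grip force at its end, in the units of the state.
- bot.get_obs(): the state, without advancing time (a new reading comes with each control period).
- bot.snapshot(name): name is "scene" or "top"; returns (picture, depth): 420x560x3 uint8, red, green, blue; 420x560 float32, mm along the optical axis (not along the pixel's ray), 0 where there is no reading.
- bot.calibration(name): a dict with "fx", "fy", "cx", "cy" (pixels), "camera_from_world" (4x4, takes a point from world to camera coordinates). Camera axes: x right, y down, z forward; pixel columns grow to the right and rows downward; lengths in mm; the calibration is good to about 2 mm. A picture is of the moment at which its call begins. calibration takes no time and is no camera call.
- bot.job_done(): hands the job in; it is judged then, once.
The state is a dict: "t": time; "joint_pos": joint angles; "qvel": joint speeds; "joint_torque": joint torques, N m; "position": TCP position; "ee_rot": TCP orientation; "contact_force": force on the tool from outside, world axes, zero at the start; "wrist_torque": the same for the moment, N m; "gripper_width": finger opening in mm; "grasp_force": force on a finger pad.
Only numpy, scipy, OpenCV 4.12 (cv2) and the standard library are available. Lean on these libraries where they do the work, as an engineer would, in place of code of your own. Each camera call takes 0.05 s, during which the arm holds its last target. There are 200 camera calls.

## Working session

There is one attempt and no reset: what is moved stays moved. The work goes in short steps, Python scripts to look and compute and a tool call to move; the robot and the scene stay as the last step left them, time stands still between calls to the robot, and variables do not carry over. Pictures are saved under pics/ and viewed, at most 14 in all, crops included, and the job is handed in when it is done.

Besides the shell and the picture viewer there is one more tool, called after ">>>" by a JSON object that holds its "api" and its "payload", one argument or row to a line. servo_tool: Moves the arm, as the interface text tells. Its arguments: {"type":"object","properties":{"increments":{"type":"array"},"force":{"type":"number"}},"required":["increments"]}

```bash
ls; mkdir -p pics; cat > h.py <<'E'
import numpy as np, cv2
from workcell import bot
def snap(n,tag):
    im,d=bot.snapshot(n); cv2.imwrite(f'pics/{tag}.png',im[:,:,::-1]); np.savez(f'pics/{tag}.npz',im=im,d=d); return im,d
def ray(n,u,v,z):
    c=bot.calibration(n);T=np.linalg.inv(np.array(c['camera_from_world']))
    d=T[:3,:3]@np.array([(u-c['cx'])/c['fx'],(v-c['cy'])/c['fy'],1]);o=T[:3,3]
    return o+d*(z-o[2])/d[2]
def cloud(n,d):
    c=bot.calibration(n);T=np.linalg.inv(np.array(c['camera_from_world']))
    v,u=np.mgrid[:d.shape[0],:d.shape[1]]
    P=np.stack([(u-c['cx'])/c['fx']*d,(v-c['cy'])/c['fy']*d,d],-1)
    return P@T[:3,:3].T+T[:3,3]
E
python3 - <<'E'
from h import *
for n in('top','scene'):
    im,d=snap(n,n+'0'); c=bot.calibration(n);print(n,c['fx'],np.linalg.inv(np.array(c['camera_from_world'])).round(2).tolist())
print(bot.get_obs(),bot.tip_extent)
E
```

```text
pics
top 506.05703437196183 [[0.02, -0.98, 0.21, 308.38], [-1.0, -0.02, 0.0, -32.04], [0.0, -0.21, -0.98, 1227.91], [0.0, 0.0, 0.0, 1.0]]
scene 410.50543459904907 [[-0.06, 0.77, -0.64, 1129.95], [1.0, 0.04, -0.04, 11.33], [-0.01, -0.64, -0.77, 803.44], [0.0, 0.0, 0.0, 1.0]]
{'t': 0.1, 'joint_pos': array([73.45297065, 26.8291749 , -0.66492041, 91.87696116,  0.34254775,
       61.38604693, -3.22623694]), 'qvel': array([ 0.04234174, -0.06606085,  0.03148784, -0.07871692,  0.07029028,
        0.02738849,  0.05364592]), 'joint_torque': array([ 1.40943841e-03, -5.21652496e+01, -1.18258107e-02, -2.44367999e+01,
       -5.66571811e-02,  1.41161648e-02,  7.16080490e-05]), 'position': array([ 157.98393616, -629.97993588,  227.7462149 ]), 'ee_rot': array([-1.79909964e+02,  5.43333079e-03,  1.40786704e+01]), 'contact_force': array([-0.2180231 ,  0.41725124, -0.85554201]), 'wrist_torque': array([ 0.01704919, -0.01947832, -0.04130397]), 'grasp_force': 0.0, 'gripper_width': 91.81545538044186} 14.0
```

View pics/top0.png

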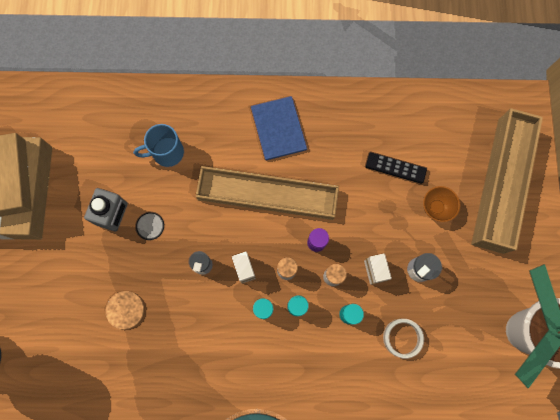

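View pics/scene0.png

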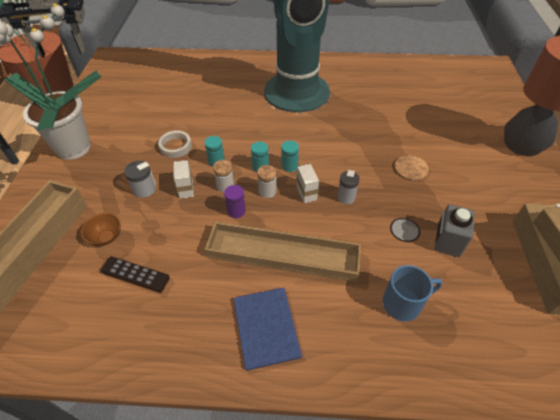

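The top view shows the large tin at (425,267), the small tin at (199,263), cork jars at (287,267) and (335,273), cartons at (243,266) and (378,268), the tray at (267,192), the scanner button at (98,205) and the disc at (150,226). The scene view confirms two jars and two cartons. It also shows teal and purple look-alikes, which I'll leave alone.

```bash
cat >> h.py <<'E'
SEED={'L':(425,267),'S':(199,263),'j1':(287,267),'j2':(335,273),'c1':(243,266),'c2':(378,268),'purple':(318,240),'t1':(263,308),'t2':(298,306),'t3':(351,314)}
def tops(views,zmin=66,zmax=90):
    """components of the height band, per view: (centre xy, z, minAreaRect)"""
    out={}
    for n,(im,d) in views.items():
        P=cloud(n,d); m=((d>0)&(P[...,2]>zmin)&(P[...,2]<zmax)).astype(np.uint8)
        k,l,s,_=cv2.connectedComponentsWithStats(m,connectivity=4); r=[]
        for i in range(1,k):
            if 60<s[i,4]<2500:
                q=P[l==i]; z=np.median(q[:,2]); q=q[abs(q[:,2]-z)<5]
                c,wh,a=cv2.minAreaRect(q[:,:2].astype(np.float32))
                rgb=np.median(im[l==i],0)
                r.append((np.round(c).tolist(),round(float(z)),np.round(wh).tolist(),round(a),rgb.astype(int).tolist()))
        out[n]=r
    return out
E
python3 - <<'E'
from h import *
V={n:(lambda f:(f['im'],f['d']))(np.load(f'pics/{n}0.npz')) for n in('top','scene')}
for n,r in tops(V).items():
    print(n); [print(' ',x) for x in r]
# labels tab
for n in V:
    im,d=V[n];P=cloud(n,d);w=(im.min(2)>170)&(P[...,2]>60)&(P[...,2]<110)&(d>0)
    k,l,s,c=cv2.connectedComponentsWithStats(w.astype(np.uint8))
    for i in range(1,k):
        if s[i,4]>6: print(n,'white',c[i].round(1),s[i,4],P[l==i].mean(0).round(1))
    # tray rim, and scanner
    for nm,lo,hi,(x0,x1,y0,y1) in (('tray',28,45,(420,660,-240,260)),('scan',80,89,(400,700,250,500)),('btn',90,115,(400,700,250,450))):
        m=(d>0)&(P[...,2]>lo)&(P[...,2]<hi)&(P[...,0]>x0)&(P[...,0]<x1)&(P[...,1]>y0)&(P[...,1]<y1)
        k,l,s,c=cv2.connectedComponentsWithStats(m.astype(np.uint8))
        for i in range(1,k):
            if s[i,4]>40:
                q=P[l==i];print(n,nm,s[i,4],cv2.minAreaRect(q[:,:2].astype(np.float32)),np.median(q[:,2]))
c=bot.calibration('top');print(ray('top',150,226,0),ray('scene',405,229,0))
E
```

```text
top
  ([821.0, -626.0], 69, [38.0, 70.0], 16, [176, 132, 82])
  ([726.0, -653.0], 69, [14.0, 187.0], 76, [173, 132, 83])
  ([749.0, 254.0], 80, [32.0, 70.0], 33, [45, 66, 82])
  ([728.0, -577.0], 69, [9.0, 132.0], 75, [171, 132, 83])
  ([619.0, 570.0], 71, [75.0, 239.0], 89, [117, 91, 58])
  ([707.0, 229.0], 79, [25.0, 73.0], 28, [44, 65, 81])
  ([569.0, -572.0], 69, [82.0, 153.0], 74, [176, 136, 86])
  ([567.0, 371.0], 85, [60.0, 79.0], 73, [117, 112, 105])
  ([505.0, -134.0], 75, [44.0, 44.0], 45, [134, 62, 161])
  ([445.0, 140.0], 76, [46.0, 45.0], 29, [77, 79, 77])
  ([436.0, 39.0], 76, [60.0, 35.0], 20, [234, 224, 204])
  ([438.0, -275.0], 75, [60.0, 38.0], 14, [233, 224, 203])
  ([443.0, -384.0], 75, [60.0, 61.0], 12, [86, 86, 85])
  ([434.0, -62.0], 76, [44.0, 43.0], 48, [198, 140, 88])
  ([422.0, -174.0], 76, [44.0, 43.0], 90, [197, 139, 88])
  ([350.0, -88.0], 76, [44.0, 43.0], 1, [44, 181, 170])
  ([342.0, -9.0], 76, [44.0, 43.0], 1, [44, 182, 171])
  ([334.0, -211.0], 75, [43.0, 44.0], 87, [43, 181, 170])
  ([295.0, -580.0], 78, [85.0, 20.0], 7, [142, 131, 120])
scene
  ([
[... 2345 characters left out ...]
9297), (43.583709716796875, 18.91289710998535), 81.88322448730469) 35.40524234295481
scene tray 86 ((517.1193237304688, -129.6931610107422), (22.67510414123535, 45.585636138916016), 20.082202911376953) 36.666071209909035
scene tray 779 ((624.529541015625, -11.68902587890625), (341.7977294921875, 82.457763671875), 82.4549560546875) 31.814558404021227
scene scan 455 ((568.3175659179688, 371.5298767089844), (59.45646667480469, 82.38526153564453), 72.6058578491211) 83.716076206244
scene btn 312 ((571.2239379882812, 370.3326416015625), (44.63035583496094, 41.5681037902832), 59.73063278198242) 97.84940682219565
[537.85821416 274.5052408    0.        ] [5.38273826e+02 2.76851289e+02 1.13686838e-13]
```

```bash
python3 - <<'E'
from h import *
for n in('top','scene'):
    f=np.load(f'pics/{n}0.npz');P=cloud(n,f['d'])
    m=(f['d']>0)&(P[...,2]>100)&(P[...,1]<-300)&(P[...,1]>-700)&(P[...,0]>-100)&(P[...,0]<700)
    q=P[m];print(n,len(q),q.min(0).round(),q.max(0).round())
    for lo in range(-700,-300,50):
        r=q[(q[:,1]>=lo)&(q[:,1]<lo+50)]
        if len(r)>5: print(lo,r.min(0).round(),r.max(0).round())
E
```

```text
top 3353 [ 143. -639.  100.] [ 438. -512.  233.]
-650 [ 230. -639.  136.] [ 412. -600.  181.]
-600 [ 143. -600.  100.] [ 438. -550.  233.]
-550 [ 195. -550.  171.] [ 253. -512.  192.]
scene 5453 [ 105. -700.  100.] [ 438. -512.  412.]
-700 [ 141. -700.  100.] [ 370. -650.  345.]
-650 [ 134. -650.  100.] [ 407. -600.  368.]
-600 [ 111. -600.  100.] [ 438. -550.  412.]
-550 [ 105. -550.  167.] [ 255. -512.  375.]
```

>>> {"api": "servo_tool", "payload": {
  "increments": [
    {"slide": [0, 0, 2], "spin": 0, "grip": 1},
    {"slide": [0, 0, 2], "spin": 0, "grip": 1},
    {"slide": [0, 4, 0], "spin": 0, "grip": 1},
    {"slide": [0, 4, 0], "spin": 0, "grip": 1},
    {"slide": [0, 4, 0], "spin": 0, "grip": 1},
    {"slide": [0, 4, 0], "spin": 0, "grip": 1},
    {"slide": [0, 4, 0], "spin": 8, "grip": 1},
    {"slide": [3, 0, 0], "spin": 8, "grip": 1},
    {"slide": [3, 0, 0], "spin": 8, "grip": 1},
    {"slide": [3, 0, 0], "spin": 8, "grip": 1}
  ]
}}

```text
t: 1.1
position: [248.9, -430.1, 268.8]
ee_rot: [180.0, 0.0, 46.4]
contact_force: [-1.3, -0.9, 0.4]
gripper_width: 92.0
grasp_force: 0.0
```

>>> {"api": "servo_tool", "payload": {
  "increments": [
    {"slide": [2, 0.5, 0], "spin": 8, "grip": 1},
    {"slide": [2, 0.5, 0], "spin": 8, "grip": 1},
    {"slide": [2, 0.5, 0], "spin": 8, "grip": 1},
    {"slide": [2, 0.5, 0], "spin": 8, "grip": 1},
    {"slide": [2, 0.5, 0], "spin": 8, "grip": 1},
    {"slide": [2, 0.5, 0], "spin": 8, "grip": 1},
    {"slide": [2, 0.5, -2], "spin": 8, "grip": 1},
    {"slide": [2, 0.5, -3], "spin": 8, "grip": 1},
    {"slide": [2, 0.5, -3], "spin": 8, "grip": 1},
    {"slide": [1.5, 0.1, -3], "spin": 8, "grip": 1}
  ]
}}

```text
t: 2.1
position: [444.3, -383.4, 157.3]
ee_rot: [180.0, -0.0, 126.5]
contact_force: [0.5, -1.2, 0.2]
gripper_width: 91.6
grasp_force: 0.0
```

```bash
python3 - <<'E'
from h import *
V={'scene':snap('scene','s1'),'top':snap('top','t1')}
for n,r in tops(V).items():
    print(n); [print(' ',x) for x in r if 320<x[0][0]<530 and abs(x[0][1])<420]
im,d=V['scene'];P=cloud('scene',d)
o=bot.get_obs();print(o['position'],o['ee_rot'])
E
```

```text
scene
  ([334.0, -210.0], 74, [42.0, 44.0], 45, [71, 156, 145])
  ([343.0, -7.0], 74, [47.0, 42.0], 3, [70, 155, 144])
  ([351.0, -87.0], 73, [44.0, 45.0], 73, [70, 156, 144])
  ([423.0, -173.0], 73, [45.0, 44.0], 34, [194, 143, 98])
  ([444.0, -383.0], 73, [61.0, 60.0], 34, [83, 81, 78])
  ([439.0, -273.0], 73, [62.0, 35.0], 13, [234, 226, 208])
  ([438.0, 40.0], 74, [64.0, 37.0], 20, [234, 227, 208])
  ([436.0, -62.0], 74, [47.0, 42.0], 4, [194, 142, 98])
  ([445.0, 140.0], 74, [49.0, 45.0], 12, [86, 82, 77])
  ([506.0, -134.0], 73, [45.0, 43.0], 42, [119, 63, 137])
top
  ([505.0, -134.0], 75, [44.0, 44.0], 46, [136, 64, 164])
  ([445.0, 141.0], 75, [47.0, 46.0], 65, [89, 90, 88])
  ([436.0, 39.0], 76, [60.0, 35.0], 20, [245, 243, 229])
  ([438.0, -274.0], 75, [60.0, 36.0], 13, [245, 242, 228])
  ([443.0, -383.0], 75, [60.0, 58.0], 35, [87, 87, 86])
  ([436.0, -62.0], 76, [44.0, 43.0], 1, [224, 162, 101])
  ([422.0, -173.0], 76, [44.0, 43.0], 89, [224, 161, 102])
  ([350.0, -88.0], 76, [44.0, 43.0], 1, [45, 184, 173])
  ([342.0, -9.0], 76, [44.0, 43.0], 2, [45, 184, 174])
  ([334.0, -211.0], 76, [43.0, 44.0], 90, [44, 184, 172])
[ 442.55308912 -381.70454932  154.14714165] [179.99308647  -0.46849272 126.28117161]
```

>>> {"api": "servo_tool", "payload": {
  "increments": [
    {"slide": [0, 0, -2], "spin": 5, "grip": 1},
    {"slide": [0, 0, -2], "spin": 4.5, "grip": 1},
    {"slide": [0, 0, -2], "spin": 0, "grip": 1},
    {"slide": [0, 0, -2], "spin": 0, "grip": 1},
    {"slide": [0, 0, -1.6], "spin": 0, "grip": 1},
    {"slide": [0, 0, -0.8], "spin": 0, "grip": 1},
    {"slide": [0, 0, 0], "spin": 0, "grip": 1},
    {"slide": [0, 0, 0], "spin": 0, "grip": 1}
  ]
}}

```text
t: 3.0
position: [443.5, -384.8, 55.4]
ee_rot: [180.0, 0.1, 135.5]
contact_force: [0.5, -0.5, -1.6]
gripper_width: 92.0
grasp_force: 0.0
```

>>> {"api": "servo_tool", "payload": {
  "increments": [
    {"slide": [0, 0, -0.5], "spin": 0, "grip": 1},
    {"slide": [0, 0, 0], "spin": 0, "grip": 0},
    {"slide": [0, 0, 0], "spin": 0, "grip": -0.2},
    {"slide": [0, 0, 0], "spin": 0, "grip": -0.5},
    {"slide": [0, 0, 0], "spin": 0, "grip": -1},
    {"slide": [0, 0, 0], "spin": 0, "grip": -1},
    {"slide": [0, 0, 0], "spin": 0, "grip": -1},
    {"slide": [0, 0, 0], "spin": 0, "grip": -1}
  ],
  "force": 20
}}

```text
t: 3.8
position: [442.9, -384.9, 49.8]
ee_rot: [-180.0, 0.0, 135.6]
contact_force: [-1.9, -0.9, 2.1]
gripper_width: 59.5
grasp_force: 20.0
```

>>> {"api": "servo_tool", "payload": {
  "increments": [
    {"slide": [0, 0, 3], "spin": 0, "grip": -1},
    {"slide": [0, 0, 4], "spin": 0, "grip": -1},
    {"slide": [0, 0, 4], "spin": 0, "grip": -1},
    {"slide": [0, 2, 2], "spin": 0, "grip": -1},
    {"slide": [0.5, 4, 0], "spin": -3.9, "grip": -1},
    {"slide": [0.5, 4, 0], "spin": -3.9, "grip": -1},
    {"slide": [0.5, 4, 0], "spin": -3.9, "grip": -1},
    {"slide": [0.5, 4, 0], "spin": -3.9, "grip": -1},
    {"slide": [0.5, 4, 0], "spin": -3.9, "grip": -1},
    {"slide": [0.5, 4, 0], "spin": -3.9, "grip": -1}
  ]
}}

```text
t: 4.8
position: [472.7, -122.4, 179.2]
ee_rot: [-180.0, -0.0, 112.0]
contact_force: [-0.5, -0.2, -2.9]
gripper_width: 59.7
grasp_force: 20.0
```

>>> {"api": "servo_tool", "payload": {
  "increments": [
    {"slide": [0.5, 4, 0], "spin": -3.9, "grip": -1},
    {"slide": [0.5, 4, 0], "spin": -3.9, "grip": -1},
    {"slide": [0.5, 4, 0], "spin": -3.9, "grip": -1},
    {"slide": [0.5, 4, 0], "spin": -3.9, "grip": -1},
    {"slide": [0.5, 4, 0], "spin": -3.9, "grip": -1},
    {"slide": [0.5, 4, 0], "spin": -3.9, "grip": -1},
    {"slide": [0.5, 4, 0], "spin": -3.9, "grip": -1},
    {"slide": [0.5, 4, 0], "spin": -3.9, "grip": -1},
    {"slide": [0.5, 4, 0], "spin": -3.9, "grip": -1},
    {"slide": [0.5, 3, 0], "spin": -3.9, "grip": -1}
  ]
}}

```text
t: 5.8
position: [522.0, 268.7, 178.9]
ee_rot: [-179.9, -0.0, 73.2]
contact_force: [-0.3, 0.5, -2.8]
gripper_width: 59.9
grasp_force: 20.0
```

>>> {"api": "servo_tool", "payload": {
  "increments": [
    {"slide": [0.8, 0.4, 0], "spin": 0, "grip": -1},
    {"slide": [0.8, 0.3, -2], "spin": 0, "grip": -1},
    {"slide": [0, 0, -3], "spin": 0, "grip": -1},
    {"slide": [0, 0, -3], "spin": 0, "grip": -1},
    {"slide": [0, 0, -2], "spin": 0, "grip": -1},
    {"slide": [0, 0, -1], "spin": 0, "grip": -1},
    {"slide": [0, 0, 0], "spin": 0, "grip": -1},
    {"slide": [0, 0, 0], "spin": 0, "grip": -1}
  ]
}}

```text
t: 6.6
position: [539.6, 272.6, 70.2]
ee_rot: [180.0, -0.0, 73.2]
contact_force: [-0.0, -0.0, -1.9]
gripper_width: 59.4
grasp_force: 20.0
```

```bash
python3 - <<'E'
from h import *
im,d=snap('top','t2'); im2,d2=snap('scene','s2')
a=cv2.resize(im[160:290,60:220],None,fx=3,fy=3); b=cv2.resize(im2[160:290,350:510],None,fx=3,fy=3)
cv2.imwrite('pics/c2.png',np.vstack([a,b])[:,:,::-1] if 0 else np.hstack([a[:, :400],b[:,:400]])[:,:,::-1])
for i in range(3): print(bot.get_obs()['position'])
E
```

```text
[539.9885526  272.90558864  70.93908989]
[539.9885526  272.90558864  70.93908989]
[539.9885526  272.90558864  70.93908989]
```

View pics/c2.png

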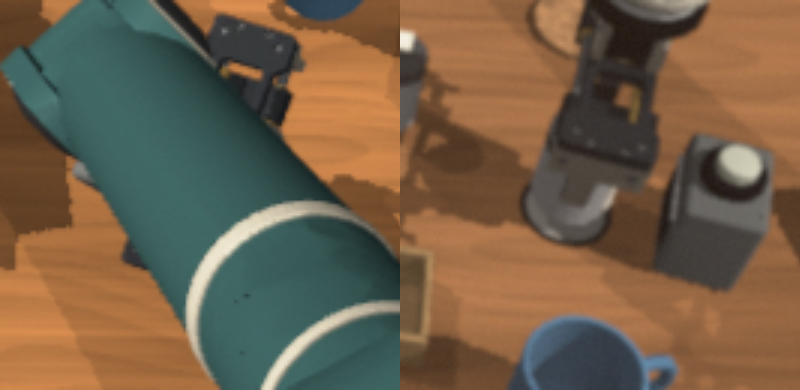

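The crop shows the tin hanging over the disc, with its white label on the side towards the scanner (about (605,195) in the crop). I'll lower it and let go.

>>> {"api": "servo_tool", "payload": {
  "increments": [
    {"slide": [-0.1, 0.2, -1], "spin": 0, "grip": -1},
    {"slide": [0, 0, -0.5], "spin": 0, "grip": -1},
    {"slide": [0, 0, -0.3], "spin": 0, "grip": -1},
    {"slide": [0, 0, -0.2], "spin": 0, "grip": -1},
    {"slide": [0, 0, 0], "spin": 0, "grip": -1},
    {"slide": [0, 0, 0], "spin": 0, "grip": -1}
  ]
}}

```text
t: 7.3
position: [538.0, 274.5, 49.8]
ee_rot: [-180.0, 0.0, 73.2]
contact_force: [-1.3, -0.3, 0.7]
gripper_width: 59.8
grasp_force: 20.0
```

>>> {"api": "servo_tool", "payload": {
  "increments": [
    {"slide": [0, 0, 0], "spin": 0, "grip": 0},
    {"slide": [0, 0, 0], "spin": 0, "grip": 1},
    {"slide": [0, 0, 0], "spin": 0, "grip": 1},
    {"slide": [0, 0, 0], "spin": 0, "grip": 1},
    {"slide": [0, 0, 2], "spin": 0, "grip": 1},
    {"slide": [0, 0, 4], "spin": 0, "grip": 1},
    {"slide": [0, 0, 4], "spin": 0, "grip": 1},
    {"slide": [0, 0, 4], "spin": 0, "grip": 0},
    {"slide": [0, 0, 0], "spin": 0, "grip": -1},
    {"slide": [0, 0, 0], "spin": 0, "grip": -1}
  ]
}}

```text
t: 8.3
position: [538.7, 274.6, 190.5]
ee_rot: [179.9, -0.1, 73.2]
contact_force: [0.1, -0.4, -1.4]
gripper_width: 70.0
grasp_force: 0.0
```

>>> {"api": "servo_tool", "payload": {
  "increments": [
    {"slide": [1, 3.2, 0], "spin": 0, "grip": -1},
    {"slide": [1, 3.2, 0], "spin": 0, "grip": -1},
    {"slide": [1, 3.2, 0], "spin": 0, "grip": -1},
    {"slide": [0, 0, -2], "spin": 0, "grip": -1},
    {"slide": [0, 0, -2], "spin": 0, "grip": -1},
    {"slide": [0, 0, -1], "spin": 0, "grip": -1},
    {"slide": [0, 0, 0], "spin": 0, "grip": -1},
    {"slide": [0, 0, 0], "spin": 0, "grip": -1}
  ]
}}

```text
t: 9.1
position: [568.1, 370.4, 139.3]
ee_rot: [-180.0, 0.0, 73.2]
contact_force: [-0.1, 0.1, 1.0]
gripper_width: 6.1
grasp_force: 0.0
```

```bash
python3 - <<'E'
from h import *
im,d=snap('top','t3'); im2,d2=snap('scene','s3')
for n,r in tops({'scene':(im2,d2),'top':(im,d)}).items():
    print(n); [print(' ',x) for x in r if 320<x[0][0]<600 and abs(x[0][1])<420]
for n,im,d in(('top',im,d),('scene',im2,d2)):
    P=cloud(n,d);w=(im.min(2)>150)&(P[...,2]>66)&(P[...,2]<82)&(d>0)&(P[...,1]>200)&(P[...,1]<320)
    if w.sum():print(n,w.sum(),P[w].mean(0))
cv2.imwrite('pics/c3.png',cv2.resize(im2[160:290,350:510],None,fx=4,fy=4)[:,:,::-1])
E
```

```text
scene
  ([335.0, -211.0], 74, [43.0, 44.0], 42, [69, 157, 146])
  ([343.0, -8.0], 74, [44.0, 44.0], 19, [54, 100, 92])
  ([352.0, -87.0], 73, [44.0, 45.0], 51, [52, 99, 91])
  ([424.0, -173.0], 73, [45.0, 45.0], 86, [194, 144, 99])
  ([440.0, -273.0], 73, [62.0, 35.0], 12, [236, 229, 211])
  ([437.0, 40.0], 74, [62.0, 36.0], 18, [156, 145, 130])
  ([436.0, -62.0], 73, [46.0, 42.0], 4, [192, 141, 97])
  ([445.0, 141.0], 74, [46.0, 47.0], 82, [62, 55, 50])
  ([506.0, -134.0], 73, [45.0, 45.0], 17, [120, 63, 138])
  ([540.0, 275.0], 74, [60.0, 62.0], 53, [67, 60, 54])
  ([569.0, 371.0], 83, [60.0, 81.0], 73, [94, 89, 82])
top
  ([599.0, 353.0], 84, [58.0, 21.0], 47, [123, 115, 109])
  ([542.0, 271.0], 75, [62.0, 47.0], 47, [71, 72, 69])
  ([505.0, -134.0], 75, [44.0, 43.0], 43, [144, 68, 173])
  ([455.0, 134.0], 75, [46.0, 23.0], 58, [59, 60, 59])
  ([436.0, 39.0], 76, [61.0, 35.0], 20, [187, 175, 157])
  ([438.0, -275.0], 75, [60.0, 37.0], 13, [249, 248, 236])
  ([434.0, -62.0], 76, [43.0, 44.0], 46, [230, 168, 106])
  ([422.0, -174.0], 76, [44.0, 44.0], 1, [232, 170, 107])
  ([350.0, -88.0], 76, [44.0, 43.0], 1, [32, 125, 118])
  ([342.0, -9.0], 76, [44.0, 43.0], 1, [41, 126, 119])
  ([334.0, -211.0], 75, [43.0, 44.0], 89, [47, 194, 182])
top 56 [541.96638719 290.25235402  77.3385819 ]
```

View pics/c3.png

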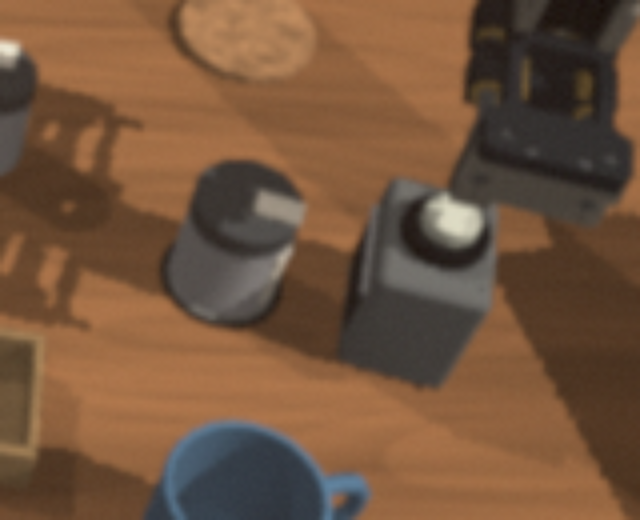

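```bash
python3 - <<'E'
from h import *
for p in((64,51),(76,54),(70,52)):
    q=ray('scene',350+p[0],160+p[1],74);v=q[:2]-[540,275];print(q,np.degrees(np.arctan2(v[1],v[0])))
f=np.load('pics/s3.npz');P=cloud('scene',f['d']);m=(f['im'].min(2)>100)&(P[...,2]>69)&(P[...,2]<80)&(np.hypot(P[...,0]-540,P[...,1]-275)<30)
q=P[m].mean(0);print(m.sum(),q,np.degrees(np.arctan2(q[1]-275,q[0]-540)))
E
```

```text
[541.49469504 279.56008711  74.        ] 71.85200791102447
[548.70634139 304.97639161  74.        ] 73.80459244015196
[543.67303906 292.54080475  74.        ] 78.17316738556309
69 [543.62360304 291.12793923  74.97888073] 77.33714447170733
```

>>> {"api": "servo_tool", "payload": {
  "increments": [
    {"slide": [0, 0, -1], "spin": 0, "grip": -1},
    {"slide": [0, 0, -0.7], "spin": 0, "grip": -1},
    {"slide": [0, 0, 0], "spin": 0, "grip": -1}
  ]
}}

```text
t: 9.5
position: [567.7, 370.0, 121.5]
ee_rot: [-180.0, 0.1, 73.2]
contact_force: [0.4, -0.7, 1.5]
gripper_width: 0.4
grasp_force: 0.7
```

>>> {"api": "servo_tool", "payload": {
  "increments": [
    {"slide": [0, 0, -0.3], "spin": 0, "grip": -1},
    {"slide": [0, 0, -0.3], "spin": 0, "grip": -1},
    {"slide": [0, 0, -0.2], "spin": 0, "grip": -1},
    {"slide": [0, 0, 0], "spin": 0, "grip": -1},
    {"slide": [0, 0, 0], "spin": 0, "grip": -1}
  ]
}}

```text
t: 10.0
position: [568.1, 370.4, 115.5]
ee_rot: [180.0, 0.0, 73.2]
contact_force: [-2.3, -3.2, 6.2]
gripper_width: 0.6
grasp_force: 3.4
```

>>> {"api": "servo_tool", "payload": {
  "increments": [
    {"slide": [0, 0, -0.2], "spin": 0, "grip": -1},
    {"slide": [0, 0, -0.1], "spin": 0, "grip": -1},
    {"slide": [0, 0, 0], "spin": 0, "grip": -1}
  ]
}}

```text
t: 10.3
position: [568.2, 370.5, 115.2]
ee_rot: [179.9, 0.0, 73.2]
contact_force: [-6.7, -6.2, 20.9]
gripper_width: 0.2
grasp_force: 10.6
```

>>> {"api": "servo_tool", "payload": {
  "increments": [
    {"slide": [0, 0, 2], "spin": 0, "grip": -1},
    {"slide": [0, 0, 3], "spin": 0, "grip": -1},
    {"slide": [0, 0, 2], "spin": 0, "grip": 0},
    {"slide": [-1, -3.2, 0], "spin": 0, "grip": 1},
    {"slide": [-1, -3.2, 0], "spin": 0, "grip": 1},
    {"slide": [-0.9, -3.1, 0], "spin": 0, "grip": 1},
    {"slide": [0, 0, 0], "spin": 0, "grip": 1},
    {"slide": [0, 0, 0], "spin": 0, "grip": 1}
  ]
}}

```text
t: 11.1
position: [539.5, 275.3, 181.8]
ee_rot: [180.0, -0.0, 73.1]
contact_force: [0.1, -0.2, 0.5]
gripper_width: 46.5
grasp_force: 0.0
```

>>> {"api": "servo_tool", "payload": {
  "increments": [
    {"slide": [0, 0, -4], "spin": 0, "grip": 1},
    {"slide": [0, 0, -4], "spin": 0, "grip": 1},
    {"slide": [0, 0, -3], "spin": 0, "grip": 1},
    {"slide": [0, 0, -2], "spin": 0, "grip": 1},
    {"slide": [0, 0, 0], "spin": 0, "grip": 1}
  ]
}}

```text
t: 11.6
position: [537.0, 276.3, 48.3]
ee_rot: [-179.7, 0.2, 73.3]
contact_force: [-0.5, 0.2, -0.4]
gripper_width: 86.6
grasp_force: 0.0
```

>>> {"api": "servo_tool", "payload": {
  "increments": [
    {"slide": [0, 0, 0.1], "spin": 0, "grip": 0},
    {"slide": [0, 0, 0], "spin": 0, "grip": -1},
    {"slide": [0, 0, 0], "spin": 0, "grip": -1},
    {"slide": [0, 0, 0], "spin": 0, "grip": -1},
    {"slide": [0, 0, 0], "spin": 0, "grip": -1},
    {"slide": [0, 0, 0], "spin": 0, "grip": -1},
    {"slide": [0, 0, 0], "spin": 0, "grip": -1}
  ]
}}

```text
t: 12.3
position: [539.4, 276.2, 53.9]
ee_rot: [180.0, -0.1, 73.2]
contact_force: [-1.1, -0.0, 5.9]
gripper_width: 59.3
grasp_force: 20.0
```

>>> {"api": "servo_tool", "payload": {
  "increments": [
    {"slide": [0, 0, 0], "spin": 0, "grip": -1},
    {"slide": [0, 0, 0], "spin": 0, "grip": -1}
  ]
}}

```text
t: 12.5
position: [539.4, 276.2, 53.9]
ee_rot: [180.0, -0.1, 73.2]
contact_force: [-2.8, 0.3, 6.6]
gripper_width: 59.6
grasp_force: 20.0
```

>>> {"api": "servo_tool", "payload": {
  "increments": [
    {"slide": [0, 0, 4], "spin": 0, "grip": -1},
    {"slide": [0, 0, 4], "spin": 0, "grip": -1},
    {"slide": [0, 0, 4], "spin": 0, "grip": -1},
    {"slide": [0.6, -3.7, 0], "spin": 1, "grip": -1},
    {"slide": [0.6, -3.7, 0], "spin": 1, "grip": -1},
    {"slide": [0.6, -3.7, 0], "spin": 1, "grip": -1},
    {"slide": [0.6, -3.7, 0], "spin": 1, "grip": -1},
    {"slide": [0.6, -3.7, 0], "spin": 1, "grip": -1},
    {"slide": [0.6, -3.7, 0], "spin": 1, "grip": -1},
    {"slide": [0.6, -3.7, 0], "spin": 1, "grip": -1}
  ]
}}

```text
t: 13.5
position: [580.8, 14.5, 172.4]
ee_rot: [-180.0, 0.0, 80.2]
contact_force: [0.5, 0.2, -3.1]
gripper_width: 59.8
grasp_force: 20.0
```

>>> {"api": "servo_tool", "payload": {
  "increments": [
    {"slide": [0.6, -3.7, 0], "spin": 1, "grip": -1},
    {"slide": [0.6, -3.7, 0], "spin": 1, "grip": -1},
    {"slide": [0.6, -3.7, 0], "spin": 0.5, "grip": -1},
    {"slide": [0.5, -4, -1], "spin": 0, "grip": -1},
    {"slide": [0, 0, -3], "spin": 0, "grip": -1},
    {"slide": [0, 0, -3], "spin": 0, "grip": -1},
    {"slide": [0, 0, -2], "spin": 0, "grip": -1},
    {"slide": [0, 0, 0], "spin": 0, "grip": -1},
    {"slide": [0, 0, 0], "spin": 0, "grip": -1}
  ]
}}

```text
t: 14.4
position: [603.6, -134.6, 82.1]
ee_rot: [-179.9, 0.0, 82.7]
contact_force: [1.1, 0.9, -2.2]
gripper_width: 62.2
grasp_force: 19.4
```

>>> {"api": "servo_tool", "payload": {
  "increments": [
    {"slide": [0.2, -0.2, 0.5], "spin": 0, "grip": -1},
    {"slide": [0.2, -0.1, 0], "spin": 0, "grip": -1},
    {"slide": [0, 0, 0], "spin": 0, "grip": -1},
    {"slide": [0, 0, 0], "spin": 0, "grip": -1}
  ]
}}

```text
t: 14.8
position: [608.0, -137.6, 87.7]
ee_rot: [180.0, 0.0, 82.7]
contact_force: [0.2, 1.0, -2.6]
gripper_width: 62.1
grasp_force: 19.4
```

```bash
python3 - <<'E'
from h import *
im,d=snap('top','t4'); im2,d2=snap('scene','s4')
cv2.imwrite('pics/c4.png',np.hstack([cv2.resize(im[150:250,260:360],None,fx=4,fy=4),cv2.resize(im2[180:280,180:280],None,fx=4,fy=4)])[:,:,::-1])
print(bot.get_obs()['position'])
E
```

```text
[ 607.9319206  -137.43688581   87.56536038]
```

View pics/c4.png

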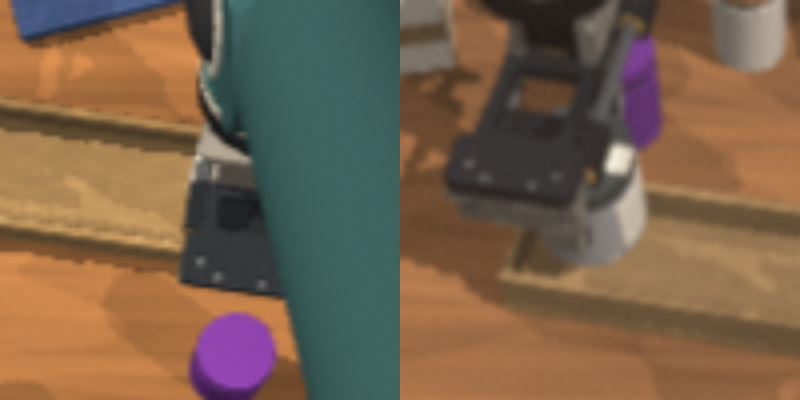

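```bash
python3 - <<'E'
from h import *
f=np.load('pics/s4.npz');P=cloud('scene',f['d']);im=f['im']
# side of tin below fingers & tab
for (u0,v0) in ((328/1,0),):pass
def at(cu,cv): # crop px -> world
    u=180+(cu-400)/4; v=180+cv/4; return P[int(v),int(u)].round(0),im[int(v),int(u)]
for c in((618,158),(612,150),(625,165),(605,165),(632,200),(610,230),(590,245),(600,258),(635,180),(625,140)): print(c,*at(*c))
m=(im.min(2)>180)&(np.abs(P[...,0]-608)<40)&(np.abs(P[...,1]+137)<40);q=P[m];print(len(q),q.min(0),q.max(0));print(q.round(0)[:40].tolist())
E
```

```text
(618, 158) [ 612. -116.  110.] [239 235 221]
(612, 150) [ 609. -118.  113.] [222 211 190]
(625, 165) [ 617. -111.  110.] [216 203 184]
(605, 165) [ 660. -111.  167.] [163 161 145]
(632, 200) [ 619. -109.   79.] [197 184 166]
(610, 230) [ 631. -122.   70.] [135 129 126]
(590, 245) [ 644. -130.   73.] [105  98  93]
(600, 258) [ 632. -128.   44.] [128 121 118]
(635, 180) [ 614. -109.   92.] [172 162 148]
(625, 140) [ 602. -113.  111.] [95 90 85]
26 [ 608.09429882 -119.79260302  107.74309666] [ 621.3282966  -111.32346957  113.92861015]
[[609.0, -118.0, 113.0], [608.0, -117.0, 112.0], [610.0, -114.0, 114.0], [608.0, -112.0, 112.0], [612.0, -118.0, 113.0], [613.0, -116.0, 114.0], [610.0, -114.0, 111.0], [610.0, -112.0, 111.0], [613.0, -118.0, 111.0], [612.0, -116.0, 110.0], [613.0, -114.0, 111.0], [613.0, -112.0, 111.0], [616.0, -120.0, 112.0], [616.0, -118.0, 111.0], [616.0, -116.0, 111.0], [616.0, -113.0, 112.0], [615.0, -111.0, 111.0], [620.0, -119.0, 113.0], [620.0, -117.0, 113.0], [617.0, -116.0, 109.0], [618.0, -113.0, 111.0], [617.0, -111.0, 110.0], [620.0, -119.0, 110.0], [621.0, -117.0, 112.0], [618.0, -116.0, 108.0], [619.0, -113.0, 109.0]]
```

>>> {"api": "servo_tool", "payload": {
  "increments": [
    {"slide": [0, 0, -1], "spin": 0, "grip": -1},
    {"slide": [0, 0, -0.7], "spin": 0, "grip": -1},
    {"slide": [0, 0, -0.4], "spin": 0, "grip": -1},
    {"slide": [0, 0, -0.3], "spin": 0, "grip": -1},
    {"slide": [0, 0, -0.2], "spin": 0, "grip": -1},
    {"slide": [0, 0, 0], "spin": 0, "grip": -1}
  ]
}}

```text
t: 15.5
position: [608.3, -137.4, 61.3]
ee_rot: [180.0, -0.0, 82.7]
contact_force: [2.5, -1.1, -3.2]
gripper_width: 61.9
grasp_force: 19.3
```

>>> {"api": "servo_tool", "payload": {
  "increments": [
    {"slide": [0, 0, -0.2], "spin": 0, "grip": -1},
    {"slide": [0, 0, -0.2], "spin": 0, "grip": -1},
    {"slide": [0, 0, 0], "spin": 0, "grip": -1},
    {"slide": [0, 0, 0], "spin": 0, "grip": -1}
  ]
}}

```text
t: 15.9
position: [607.7, -137.5, 58.2]
ee_rot: [-180.0, 0.0, 82.7]
contact_force: [-2.2, 0.8, 5.3]
gripper_width: 61.8
grasp_force: 19.7
```

>>> {"api": "servo_tool", "payload": {
  "increments": [
    {"slide": [0, 0, 0], "spin": 0, "grip": 0.5},
    {"slide": [0, 0, 0], "spin": 0, "grip": 1},
    {"slide": [0, 0, 0], "spin": 0, "grip": 1},
    {"slide": [0, 0, 0], "spin": 0, "grip": 1},
    {"slide": [0, 0, 0], "spin": 0, "grip": 1},
    {"slide": [0, 0, 3], "spin": 0, "grip": 1},
    {"slide": [0, 0, 4], "spin": 0, "grip": 1},
    {"slide": [0, 0, 4], "spin": 0, "grip": 1},
    {"slide": [-3, 0, 0], "spin": 0, "grip": 1},
    {"slide": [-3, 0, 0], "spin": 0, "grip": 1}
  ]
}}

```text
t: 16.9
position: [548.6, -137.3, 169.0]
ee_rot: [179.8, 0.0, 82.7]
contact_force: [0.3, -1.8, -0.2]
gripper_width: 92.2
grasp_force: 0.0
```

```bash
cat >> h.py <<'E'
def report(tag):
    V={'scene':snap('scene','s'+tag),'top':snap('top','t'+tag)}
    for n,r in tops(V).items():
        print(n); [print(' ',x) for x in r if 380<x[0][0]<680 and abs(x[0][1])<420]
    for n in V:
        im,d=V[n];P=cloud(n,d);w=(im.min(2)>140)&(P[...,2]>68)&(P[...,2]<90)&(d>0)
        k,l,s,c=cv2.connectedComponentsWithStats(w.astype(np.uint8))
        for i in range(1,k):
            if 12<s[i,4]<150: print(n,'tab',s[i,4],P[l==i].mean(0).round(1))
    o=bot.get_obs();print(o['position'].round(1),o['ee_rot'].round(1))
    return V
E
python3 - <<'E'
from h import *
report('5')
E
```

```text
scene
  ([439.0, -273.0], 73, [61.0, 35.0], 12, [162, 151, 136])
  ([436.0, 39.0], 74, [62.0, 36.0], 19, [239, 231, 215])
  ([436.0, -62.0], 73, [48.0, 42.0], 4, [200, 147, 102])
  ([446.0, 141.0], 74, [46.0, 47.0], 88, [90, 85, 80])
  ([506.0, -133.0], 73, [47.0, 42.0], 9, [122, 64, 142])
  ([569.0, 371.0], 83, [60.0, 80.0], 74, [94, 89, 81])
  ([605.0, -138.0], 79, [61.0, 60.0], 71, [88, 84, 81])
top
  ([602.0, -115.0], 81, [46.0, 11.0], 4, [108, 106, 99])
  ([567.0, 371.0], 85, [59.0, 80.0], 72, [111, 105, 98])
  ([445.0, 140.0], 75, [46.0, 45.0], 29, [93, 95, 93])
  ([436.0, 39.0], 76, [60.0, 35.0], 20, [248, 247, 235])
  ([435.0, -62.0], 75, [44.0, 44.0], 47, [231, 170, 107])
scene tab 73 [ 454.7 -275.5   73.3]
scene tab 43 [431.7 143.2  74.7]
scene tab 22 [ 459.5 -255.5   72.4]
scene tab 82 [ 605.9 -121.7   80.6]
top tab 30 [ 606.7 -113.    81.8]
top tab 71 [431.7 142.1  76.6]
[ 544.8 -137.9  167.7] [-1.799e+02  1.000e-01  8.260e+01]
```

>>> {"api": "servo_tool", "payload": {
  "increments": [
    {"slide": [-0.9, 2.5, 0], "spin": 7.8, "grip": 1},
    {"slide": [-0.9, 2.5, 0], "spin": 7.8, "grip": 1},
    {"slide": [-0.9, 2.5, 0], "spin": 7.8, "grip": 1},
    {"slide": [-0.9, 2.5, 0], "spin": 7.8, "grip": 1},
    {"slide": [-0.9, 2.5, 0], "spin": 7.8, "grip": 1},
    {"slide": [-0.9, 2.5, 0], "spin": 7.8, "grip": 1},
    {"slide": [-0.9, 2.5, 0], "spin": 7.8, "grip": 1},
    {"slide": [-0.9, 2.5, 0], "spin": 7.8, "grip": 1},
    {"slide": [-0.9, 2.5, 0], "spin": 7.8, "grip": 1},
    {"slide": [-0.9, 2.5, 0], "spin": 7.8, "grip": 1}
  ]
}}

```text
t: 18.0
position: [458.5, 113.9, 167.8]
ee_rot: [179.9, 0.0, 161.0]
contact_force: [0.6, -0.5, -0.2]
gripper_width: 92.0
grasp_force: 0.0
```

>>> {"api": "servo_tool", "payload": {
  "increments": [
    {"slide": [-0.9, 2.8, 0], "spin": 8.2, "grip": 1},
    {"slide": [0, 0, -2], "spin": 0, "grip": 1},
    {"slide": [0, 0, -2], "spin": 0, "grip": 1},
    {"slide": [0, 0, 0], "spin": 0, "grip": 1},
    {"slide": [0, 0, 0], "spin": 0, "grip": 1}
  ]
}}

```text
t: 18.5
position: [449.5, 141.0, 127.8]
ee_rot: [180.0, -0.0, 168.9]
contact_force: [-0.7, 0.1, 0.4]
gripper_width: 92.3
grasp_force: 0.0
```

>>> {"api": "servo_tool", "payload": {
  "increments": [
    {"slide": [-0.4, -0.1, -2], "spin": 0, "grip": 1},
    {"slide": [0, 0, -2], "spin": 0, "grip": 1},
    {"slide": [0, 0, -2], "spin": 0, "grip": 1},
    {"slide": [0, 0, -1], "spin": 0, "grip": 1},
    {"slide": [0, 0, -0.7], "spin": 0, "grip": 1},
    {"slide": [0, 0, 0], "spin": 0, "grip": 1}
  ]
}}

```text
t: 19.1
position: [445.4, 139.6, 50.6]
ee_rot: [180.0, 0.0, 168.9]
contact_force: [-0.1, -1.6, -1.3]
gripper_width: 91.9
grasp_force: 0.0
```

>>> {"api": "servo_tool", "payload": {
  "increments": [
    {"slide": [0, 0, 0], "spin": 0, "grip": 0},
    {"slide": [0, 0, 0], "spin": 0, "grip": -1},
    {"slide": [0, 0, 0], "spin": 0, "grip": -1},
    {"slide": [0, 0, 0], "spin": 0, "grip": -1},
    {"slide": [0, 0, 0], "spin": 0, "grip": -1},
    {"slide": [0, 0, 0], "spin": 0, "grip": -1},
    {"slide": [0, 0, 0], "spin": 0, "grip": -1},
    {"slide": [0, 0, 0], "spin": 0, "grip": -1}
  ],
  "force": 30
}}

```text
t: 19.9
position: [445.1, 139.4, 50.6]
ee_rot: [-180.0, 0.0, 168.9]
contact_force: [-0.6, -0.7, 1.7]
gripper_width: 45.8
grasp_force: 30.0
```

>>> {"api": "servo_tool", "payload": {
  "increments": [
    {"slide": [0, 0, 2], "spin": 0, "grip": -1},
    {"slide": [0, 0, 3], "spin": 0, "grip": -1},
    {"slide": [0, 0, 2], "spin": 0, "grip": -1},
    {"slide": [0.7, 1, 0], "spin": -8, "grip": -1},
    {"slide": [0.8, 1.1, 0], "spin": -8, "grip": -1},
    {"slide": [0.8, 1.1, 0], "spin": -8, "grip": -1},
    {"slide": [0.8, 1.1, 0], "spin": -8, "grip": -1},
    {"slide": [0.8, 1.1, 0], "spin": -8, "grip": -1},
    {"slide": [0.8, 1.1, 0], "spin": -8, "grip": -1},
    {"slide": [0.8, 1.1, 0], "spin": -8, "grip": -1}
  ]
}}

```text
t: 20.9
position: [500.1, 216.0, 120.2]
ee_rot: [-180.0, -0.0, 112.6]
contact_force: [0.4, 0.1, -1.4]
gripper_width: 45.4
grasp_force: 30.0
```

>>> {"api": "servo_tool", "payload": {
  "increments": [
    {"slide": [0.8, 1.2, 0], "spin": -8, "grip": -1},
    {"slide": [0.8, 1.2, 0], "spin": -8, "grip": -1},
    {"slide": [0.8, 1.2, 0], "spin": -8, "grip": -1},
    {"slide": [0.7, 1.2, 0], "spin": -8, "grip": -1},
    {"slide": [0.5, 1.2, 0], "spin": -8, "grip": -1},
    {"slide": [0, 0, -2], "spin": 0, "grip": -1},
    {"slide": [0, 0, -2], "spin": 0, "grip": -1},
    {"slide": [0, 0, -1], "spin": 0, "grip": -1},
    {"slide": [0, 0, 0], "spin": 0, "grip": -1},
    {"slide": [0, 0, 0], "spin": 0, "grip": -1}
  ]
}}

```text
t: 21.9
position: [536.2, 275.7, 70.8]
ee_rot: [-180.0, -0.0, 72.9]
contact_force: [-0.2, -0.2, -0.8]
gripper_width: 45.3
grasp_force: 30.0
```

>>> {"api": "servo_tool", "payload": {
  "increments": [
    {"slide": [0.2, 0, -1], "spin": 0, "grip": -1},
    {"slide": [0, 0, -0.6], "spin": 0, "grip": -1},
    {"slide": [0, 0, -0.3], "spin": 0, "grip": -1},
    {"slide": [0, 0, -0.1], "spin": 0, "grip": -1},
    {"slide": [0, 0, 0], "spin": 0, "grip": -1},
    {"slide": [0, 0, 0], "spin": 0, "grip": -1}
  ]
}}

```text
t: 22.5
position: [538.2, 275.6, 50.7]
ee_rot: [180.0, -0.0, 72.9]
contact_force: [0.6, -0.1, -0.6]
gripper_width: 45.9
grasp_force: 30.0
```

>>> {"api": "servo_tool", "payload": {
  "increments": [
    {"slide": [0, 0, 0], "spin": 0, "grip": 0},
    {"slide": [0, 0, 0], "spin": 0, "grip": 0.6},
    {"slide": [0, 0, 0], "spin": 0, "grip": 0.6},
    {"slide": [0, 0, 0], "spin": 0, "grip": 0.6},
    {"slide": [0, 0, 2], "spin": 0, "grip": 0.6},
    {"slide": [0, 0, 4], "spin": 0, "grip": 0.6},
    {"slide": [0, 0, 4], "spin": 0, "grip": 0.6},
    {"slide": [0.9, 3.2, 0], "spin": 0, "grip": -1},
    {"slide": [1, 3.2, 0], "spin": 0, "grip": -1},
    {"slide": [1, 3.2, 0], "spin": 0, "grip": -1}
  ]
}}

```text
t: 23.5
position: [567.8, 372.4, 151.4]
ee_rot: [179.9, -0.0, 72.8]
contact_force: [1.1, 0.5, -0.1]
gripper_width: 51.6
grasp_force: 0.0
```

```bash
python3 - <<'E'
from h import *
report('6')
E
```

```text
scene
  ([424.0, -173.0], 73, [46.0, 44.0], 23, [193, 143, 99])
  ([439.0, -273.0], 73, [61.0, 35.0], 13, [236, 229, 211])
  ([438.0, 40.0], 74, [63.0, 36.0], 21, [156, 144, 129])
  ([436.0, -62.0], 74, [47.0, 42.0], 4, [192, 141, 97])
  ([506.0, -134.0], 73, [44.0, 45.0], 4, [119, 63, 138])
  ([539.0, 277.0], 74, [46.0, 48.0], 69, [84, 80, 76])
  ([569.0, 371.0], 83, [59.0, 82.0], 74, [94, 89, 83])
  ([604.0, -138.0], 79, [62.0, 60.0], 16, [86, 82, 79])
top
  ([604.0, -139.0], 81, [60.0, 59.0], 0, [91, 93, 91])
  ([587.0, 356.0], 85, [71.0, 42.0], 44, [117, 107, 99])
  ([538.0, 277.0], 76, [46.0, 46.0], 20, [93, 94, 92])
  ([505.0, -134.0], 75, [44.0, 43.0], 45, [143, 67, 172])
  ([436.0, 39.0], 76, [60.0, 35.0], 20, [186, 174, 156])
  ([438.0, -274.0], 75, [60.0, 37.0], 13, [249, 247, 235])
  ([435.0, -62.0], 76, [44.0, 44.0], 48, [231, 170, 106])
  ([422.0, -173.0], 76, [44.0, 44.0], 1, [231, 170, 107])
scene tab 51 [542.1 290.2  75.1]
scene tab 80 [ 605.8 -121.8   80.6]
top tab 89 [ 605.9 -122.    81.9]
top tab 66 [542.2 289.   77.3]
[566.4 376.8 150.8] [-179.9   -0.2   73.1]
```

>>> {"api": "servo_tool", "payload": {
  "increments": [
    {"slide": [0, 0, 0], "spin": 0, "grip": -1},
    {"slide": [0, 0, 0], "spin": 0, "grip": -1},
    {"slide": [0, 0, -1.5], "spin": 0, "grip": -1},
    {"slide": [0, 0, -1.2], "spin": 0, "grip": -1},
    {"slide": [0, 0, -0.4], "spin": 0, "grip": -1},
    {"slide": [0, 0, -0.4], "spin": 0, "grip": -1},
    {"slide": [0, 0, -0.3], "spin": 0, "grip": -1},
    {"slide": [0, 0, 0], "spin": 0, "grip": -1},
    {"slide": [0, 0, 0], "spin": 0, "grip": -1}
  ]
}}

```text
t: 24.5
position: [567.4, 370.6, 115.3]
ee_rot: [179.9, 0.1, 72.8]
contact_force: [-5.6, -6.5, 17.1]
gripper_width: 0.7
grasp_force: 8.3
```

>>> {"api": "servo_tool", "payload": {
  "increments": [
    {"slide": [0, 0, 2], "spin": 0, "grip": -1},
    {"slide": [0, 0, 2], "spin": 0, "grip": 0.5},
    {"slide": [-0.9, -3, 0], "spin": 0, "grip": 0.8},
    {"slide": [-1, -3.2, 0], "spin": 0, "grip": 0.8},
    {"slide": [-1, -3.2, 0], "spin": 0, "grip": 0.8},
    {"slide": [0, 0, 0], "spin": 0, "grip": 0.8},
    {"slide": [0, 0, 0], "spin": 0, "grip": 0.8}
  ]
}}

```text
t: 25.2
position: [538.4, 277.2, 152.8]
ee_rot: [180.0, -0.0, 72.8]
contact_force: [-0.5, 0.1, 0.7]
gripper_width: 46.1
grasp_force: 0.0
```

>>> {"api": "servo_tool", "payload": {
  "increments": [
    {"slide": [0, 0, -3], "spin": 0, "grip": 0.8},
    {"slide": [0, 0, -3], "spin": 0, "grip": 0.8},
    {"slide": [0, 0, -2], "spin": 0, "grip": 0.8},
    {"slide": [0, 0, -1], "spin": 0, "grip": 0.8},
    {"slide": [0, 0, 0], "spin": 0, "grip": 0.8},
    {"slide": [0, 0, 0], "spin": 0, "grip": 0.8}
  ]
}}

```text
t: 25.8
position: [538.5, 278.7, 63.2]
ee_rot: [180.0, -0.1, 72.9]
contact_force: [0.1, 0.4, 0.3]
gripper_width: 82.8
grasp_force: 0.0
```

>>> {"api": "servo_tool", "payload": {
  "increments": [
    {"slide": [0, -0.1, -1.2], "spin": 0, "grip": 0.8},
    {"slide": [0, 0, 0], "spin": 0, "grip": 0.2},
    {"slide": [0, 0, 0], "spin": 0, "grip": -1},
    {"slide": [0, 0, 0], "spin": 0, "grip": -1},
    {"slide": [0, 0, 0], "spin": 0, "grip": -1},
    {"slide": [0, 0, 0], "spin": 0, "grip": -1},
    {"slide": [0, 0, 0], "spin": 0, "grip": -1},
    {"slide": [0, 0, 0], "spin": 0, "grip": -1}
  ]
}}

```text
t: 26.6
position: [538.3, 276.6, 50.9]
ee_rot: [180.0, -0.0, 72.9]
contact_force: [-0.8, -0.8, 1.5]
gripper_width: 45.6
grasp_force: 30.0
```

>>> {"api": "servo_tool", "payload": {
  "increments": [
    {"slide": [0, 0, 2], "spin": 0, "grip": -1},
    {"slide": [0, 0, 3], "spin": 0, "grip": -1},
    {"slide": [0, 0, 2], "spin": 0, "grip": -1},
    {"slide": [1, -1.6, 0], "spin": 1.4, "grip": -1},
    {"slide": [1.5, -2.3, 0], "spin": 1.4, "grip": -1},
    {"slide": [1.7, -2.7, 0], "spin": 1.4, "grip": -1},
    {"slide": [1.7, -2.7, 0], "spin": 1.4, "grip": -1},
    {"slide": [1.7, -2.7, 0], "spin": 1.4, "grip": -1},
    {"slide": [1.5, -2.2, 0], "spin": 1.4, "grip": -1},
    {"slide": [1.1, -1.6, 0], "spin": 1.4, "grip": -1}
  ]
}}

```text
t: 27.6
position: [640.9, 115.9, 120.1]
ee_rot: [-180.0, 0.1, 82.6]
contact_force: [0.1, -0.4, -1.1]
gripper_width: 45.5
grasp_force: 30.0
```

>>> {"api": "servo_tool", "payload": {
  "increments": [
    {"slide": [0, 0, 0], "spin": 0, "grip": -1},
    {"slide": [0, 0, -1], "spin": 0, "grip": -1},
    {"slide": [0, 0, -1], "spin": 0, "grip": -1},
    {"slide": [0, 0, 0], "spin": 0, "grip": -1},
    {"slide": [0, 0, 0], "spin": 0, "grip": -1}
  ]
}}

```text
t: 28.1
position: [639.2, 119.8, 99.9]
ee_rot: [-179.9, 0.0, 82.8]
contact_force: [0.2, 0.1, -1.1]
gripper_width: 45.6
grasp_force: 30.0
```

>>> {"api": "servo_tool", "payload": {
  "increments": [
    {"slide": [0.1, -0.1, -1.5], "spin": 0, "grip": -1},
    {"slide": [0, 0, -1.5], "spin": 0, "grip": -1},
    {"slide": [0, 0, -0.7], "spin": 0, "grip": -1},
    {"slide": [0, 0, -0.3], "spin": 0, "grip": -1},
    {"slide": [0, 0, -0.3], "spin": 0, "grip": -1},
    {"slide": [0, 0, 0], "spin": 0, "grip": -1}
  ]
}}

```text
t: 28.7
position: [641.3, 117.6, 57.5]
ee_rot: [180.0, -0.0, 82.7]
contact_force: [-0.1, 0.1, -1.5]
gripper_width: 45.4
grasp_force: 30.0
```

>>> {"api": "servo_tool", "payload": {
  "increments": [
    {"slide": [0, 0, -0.1], "spin": 0, "grip": -1},
    {"slide": [0, 0, 0], "spin": 0, "grip": 0},
    {"slide": [0, 0, 0], "spin": 0, "grip": 0.8},
    {"slide": [0, 0, 0], "spin": 0, "grip": 0.8},
    {"slide": [0, 0, 0], "spin": 0, "grip": 0.8},
    {"slide": [0, 0, 3], "spin": 0, "grip": 0.8},
    {"slide": [0, 0, 4], "spin": 0, "grip": 1},
    {"slide": [0, 0, 2], "spin": 0, "grip": 1},
    {"slide": [-3, 0, 0], "spin": 0, "grip": 1},
    {"slide": [-4, -1, 0], "spin": 4, "grip": 1}
  ]
}}

```text
t: 29.7
position: [571.9, 109.0, 147.7]
ee_rot: [179.8, -0.1, 86.8]
contact_force: [-0.5, -0.3, -0.8]
gripper_width: 91.9
grasp_force: 0.0
```

```bash
python3 - <<'E'
from h import *
report('7')
E
```

```text
scene
  ([424.0, -173.0], 73, [45.0, 44.0], 21, [128, 95, 66])
  ([439.0, -273.0], 73, [61.0, 35.0], 13, [164, 153, 137])
  ([438.0, 40.0], 74, [62.0, 37.0], 20, [240, 233, 218])
  ([436.0, -62.0], 73, [47.0, 42.0], 3, [133, 98, 68])
  ([506.0, -134.0], 73, [47.0, 43.0], 53, [87, 50, 95])
  ([569.0, 371.0], 83, [60.0, 82.0], 74, [96, 91, 83])
  ([604.0, -138.0], 79, [61.0, 60.0], 24, [89, 85, 82])
  ([643.0, 118.0], 79, [46.0, 46.0], 50, [89, 85, 81])
top
  ([603.0, -139.0], 81, [61.0, 59.0], 1, [92, 94, 92])
  ([567.0, 371.0], 85, [59.0, 79.0], 74, [115, 109, 101])
  ([505.0, -134.0], 75, [44.0, 45.0], 45, [136, 66, 156])
  ([438.0, -274.0], 75, [60.0, 37.0], 13, [190, 177, 159])
  ([438.0, -66.0], 76, [45.0, 33.0], 37, [155, 110, 70])
  ([422.0, -173.0], 75, [43.0, 44.0], 89, [152, 108, 69])
scene tab 61 [ 458.7 -279.9   73. ]
scene tab 82 [ 605.8 -121.7   80.5]
scene tab 66 [643.2 131.2  80.6]
top tab 88 [ 606.  -122.1   82.1]
[565.7 106.4 145.9] [-179.7    0.2   86.8]
```

>>> {"api": "servo_tool", "payload": {
  "increments": [
    {"slide": [-2.6, -1.3, 0], "spin": 4.7, "grip": 1},
    {"slide": [-2.6, -1.3, 0], "spin": 4.7, "grip": 1},
    {"slide": [-2.6, -1.3, 0], "spin": 4.7, "grip": 1},
    {"slide": [-2.6, -1.4, 0], "spin": 4.7, "grip": 1},
    {"slide": [-2.6, -1.4, 0], "spin": 4.4, "grip": 1},
    {"slide": [0, 0, -2], "spin": 0, "grip": 1},
    {"slide": [0, 0, -1.5], "spin": 0, "grip": 1},
    {"slide": [0, 0, 0], "spin": 0, "grip": 1},
    {"slide": [0, 0, 0], "spin": 0, "grip": 1}
  ]
}}

```text
t: 30.7
position: [441.6, 40.8, 111.9]
ee_rot: [180.0, -0.0, 109.9]
contact_force: [0.1, 0.7, 0.3]
gripper_width: 91.8
grasp_force: 0.0
```

>>> {"api": "servo_tool", "payload": {
  "increments": [
    {"slide": [-0.4, -0.1, -2], "spin": 0, "grip": 1},
    {"slide": [0, 0, -2], "spin": 0, "grip": 1},
    {"slide": [0, 0, -1.2], "spin": 0, "grip": 1},
    {"slide": [0, 0, -0.9], "spin": 0, "grip": 1},
    {"slide": [0, 0, 0], "spin": 0, "grip": 0.5},
    {"slide": [0, 0, 0], "spin": 0, "grip": 0},
    {"slide": [0, 0, 0], "spin": 0, "grip": -1},
    {"slide": [0, 0, 0], "spin": 0, "grip": -1},
    {"slide": [0, 0, 0], "spin": 0, "grip": -1},
    {"slide": [0, 0, 0], "spin": 0, "grip": -1}
  ],
  "force": 20
}}

```text
t: 31.7
position: [437.2, 39.4, 51.1]
ee_rot: [180.0, 0.0, 109.9]
contact_force: [-2.9, -0.6, 5.5]
gripper_width: 59.7
grasp_force: 20.0
```

>>> {"api": "servo_tool", "payload": {
  "increments": [
    {"slide": [0, 0, 2], "spin": 0, "grip": -1},
    {"slide": [0, 0, 3], "spin": 0, "grip": -1},
    {"slide": [0, 0, 3], "spin": 0, "grip": -1},
    {"slide": [1.5, 0.2, 0], "spin": -3, "grip": -1},
    {"slide": [2.5, 0.4, 0], "spin": -4, "grip": -1},
    {"slide": [3.5, 0.5, 0], "spin": -4, "grip": -1},
    {"slide": [3.5, 0.5, 0], "spin": -4, "grip": -1},
    {"slide": [3.5, 0.5, 0], "spin": -4, "grip": -1},
    {"slide": [3, 0.5, 0], "spin": -4, "grip": -1},
    {"slide": [1.6, 0.4, 0], "spin": -3, "grip": -1}
  ]
}}

```text
t: 32.7
position: [630.3, 69.6, 130.1]
ee_rot: [180.0, -0.0, 83.7]
contact_force: [0.2, 0.4, -0.8]
gripper_width: 59.8
grasp_force: 20.0
```

>>> {"api": "servo_tool", "payload": {
  "increments": [
    {"slide": [0.6, 0, 0], "spin": -1.2, "grip": -1},
    {"slide": [0, 0, -1.5], "spin": 0, "grip": -1},
    {"slide": [0, 0, -1.5], "spin": 0, "grip": -1},
    {"slide": [0, 0, 0], "spin": 0, "grip": -1},
    {"slide": [0, 0, 0], "spin": 0, "grip": -1},
    {"slide": [0, 0, 0], "spin": 0, "grip": -1}
  ]
}}

```text
t: 33.3
position: [634.0, 69.4, 100.9]
ee_rot: [180.0, -0.0, 82.7]
contact_force: [-0.2, 0.3, -0.5]
gripper_width: 59.9
grasp_force: 20.0
```

>>> {"api": "servo_tool", "payload": {
  "increments": [
    {"slide": [0, 0, -1.2], "spin": 0, "grip": -1},
    {"slide": [0, 0, -1.2], "spin": 0, "grip": -1},
    {"slide": [0, 0, -1], "spin": 0, "grip": -1},
    {"slide": [0, 0, -0.6], "spin": 0, "grip": -1},
    {"slide": [0, 0, -0.3], "spin": 0, "grip": -1},
    {"slide": [0, 0, 0], "spin": 0, "grip": -1}
  ]
}}

```text
t: 33.9
position: [634.0, 69.7, 57.4]
ee_rot: [-180.0, 0.0, 82.7]
contact_force: [-0.1, -0.0, -1.2]
gripper_width: 59.9
grasp_force: 20.0
```

>>> {"api": "servo_tool", "payload": {
  "increments": [
    {"slide": [0, 0, -0.1], "spin": 0, "grip": -1},
    {"slide": [0, 0, 0], "spin": 0, "grip": 0.6},
    {"slide": [0, 0, 0], "spin": 0, "grip": 0.8},
    {"slide": [0, 0, 0], "spin": 0, "grip": 0.8},
    {"slide": [0, 0, 2], "spin": 0, "grip": 0.8},
    {"slide": [0, 0, 4], "spin": 0, "grip": 0.8},
    {"slide": [0, 0, 3], "spin": 0, "grip": 0.8},
    {"slide": [-3.5, -2.3, 0], "spin": 0, "grip": 0.5},
    {"slide": [-4, -2.7, 0], "spin": 0, "grip": 0.5},
    {"slide": [-4, -2.7, 0], "spin": 0, "grip": 0.5}
  ]
}}

```text
t: 34.9
position: [517.9, -8.1, 146.7]
ee_rot: [180.0, 0.0, 82.7]
contact_force: [0.2, -0.8, 0.2]
gripper_width: 69.0
grasp_force: 0.0
```

>>> {"api": "servo_tool", "payload": {
  "increments": [
    {"slide": [-4, -2.7, 0], "spin": 0, "grip": 0.5},
    {"slide": [-4, -2.7, 0], "spin": 0, "grip": 0.5},
    {"slide": [0, 0, 0], "spin": 0, "grip": 0.5},
    {"slide": [0, 0, 0], "spin": 0, "grip": 0.5}
  ]
}}

```text
t: 35.3
position: [439.1, -62.3, 147.1]
ee_rot: [179.9, 0.0, 82.6]
contact_force: [0.1, 0.6, -0.5]
gripper_width: 68.9
grasp_force: 0.0
```

```bash
python3 - <<'E'
from h import *
report('8')
E
```

```text
scene
  ([424.0, -174.0], 73, [44.0, 44.0], 34, [133, 98, 69])
  ([439.0, -273.0], 73, [61.0, 35.0], 12, [236, 228, 211])
  ([438.0, -60.0], 74, [42.0, 45.0], 33, [198, 145, 100])
  ([506.0, -134.0], 73, [46.0, 44.0], 39, [120, 63, 138])
  ([570.0, 371.0], 83, [60.0, 83.0], 73, [91, 85, 79])
  ([605.0, -139.0], 79, [61.0, 59.0], 10, [86, 82, 79])
  ([636.0, 70.0], 79, [36.0, 61.0], 82, [221, 209, 188])
  ([653.0, 113.0], 79, [46.0, 48.0], 86, [87, 83, 79])
top
  ([640.0, 94.0], 81, [89.0, 61.0], 77, [229, 223, 201])
  ([604.0, -139.0], 81, [60.0, 58.0], 68, [90, 91, 89])
  ([567.0, 371.0], 85, [60.0, 80.0], 74, [108, 102, 95])
  ([438.0, -274.0], 75, [60.0, 37.0], 14, [247, 245, 232])
  ([423.0, -179.0], 75, [45.0, 36.0], 14, [161, 114, 72])
scene tab 80 [ 605.8 -121.6   80.6]
scene tab 69 [652.6 125.9  80.8]
top tab 62 [653.1 125.1  82.5]
top tab 86 [ 605.9 -122.3   82. ]
[440.6 -60.9 147.1] [179.9  -0.   82.7]
```

>>> {"api": "servo_tool", "payload": {
  "increments": [
    {"slide": [-0.3, 0, -3], "spin": 0, "grip": 0.5},
    {"slide": [0, 0, -3], "spin": 0, "grip": 0.5},
    {"slide": [0, 0, -2], "spin": 0, "grip": 0.5},
    {"slide": [0, 0, -1], "spin": 0, "grip": 0.5},
    {"slide": [0, 0, -0.6], "spin": 0, "grip": 0.5},
    {"slide": [0, 0, 0], "spin": 0, "grip": -1},
    {"slide": [0, 0, 0], "spin": 0, "grip": -1},
    {"slide": [0, 0, 0], "spin": 0, "grip": -1},
    {"slide": [0, 0, 0], "spin": 0, "grip": -1},
    {"slide": [0, 0, 0], "spin": 0, "grip": -1}
  ]
}}

```text
t: 36.4
position: [436.5, -61.6, 51.3]
ee_rot: [179.9, 0.0, 82.7]
contact_force: [-2.5, 0.0, 6.1]
gripper_width: 45.6
grasp_force: 20.0
```

>>> {"api": "servo_tool", "payload": {
  "increments": [
    {"slide": [0, 0, 2], "spin": 0, "grip": -1},
    {"slide": [0, 0, 3], "spin": 0, "grip": -1},
    {"slide": [0, 0, 3], "spin": 0, "grip": -1},
    {"slide": [1.5, 0.6, 0], "spin": 0, "grip": -1},
    {"slide": [2.5, 1.1, 0], "spin": 0, "grip": -1},
    {"slide": [3.5, 1.5, 0], "spin": 0, "grip": -1},
    {"slide": [3.5, 1.5, 0], "spin": 0, "grip": -1},
    {"slide": [3.5, 1.5, 0], "spin": 0, "grip": -1},
    {"slide": [3, 1.3, 0], "spin": 0, "grip": -1},
    {"slide": [1.6, 0.7, 0], "spin": 0, "grip": -1}
  ]
}}

```text
t: 37.4
position: [629.2, 22.0, 130.3]
ee_rot: [179.9, -0.1, 82.7]
contact_force: [-0.3, 0.4, -1.6]
gripper_width: 45.8
grasp_force: 20.0
```

>>> {"api": "servo_tool", "payload": {
  "increments": [
    {"slide": [0, 0, 0], "spin": 0, "grip": -1},
    {"slide": [0, 0, -1.5], "spin": 0, "grip": -1},
    {"slide": [0, 0, -1.5], "spin": 0, "grip": -1},
    {"slide": [0, 0, 0], "spin": 0, "grip": -1},
    {"slide": [0, 0, 0], "spin": 0, "grip": -1},
    {"slide": [0, 0, 0], "spin": 0, "grip": -1}
  ]
}}

```text
t: 38.0
position: [627.1, 20.3, 100.9]
ee_rot: [180.0, -0.0, 82.7]
contact_force: [0.4, -0.3, -1.0]
gripper_width: 45.7
grasp_force: 20.0
```

>>> {"api": "servo_tool", "payload": {
  "increments": [
    {"slide": [0, 0, -1.2], "spin": 0, "grip": -1},
    {"slide": [0, 0, -1.2], "spin": 0, "grip": -1},
    {"slide": [0, 0, -1], "spin": 0, "grip": -1},
    {"slide": [0, 0, -0.6], "spin": 0, "grip": -1},
    {"slide": [0, 0, -0.3], "spin": 0, "grip": -1},
    {"slide": [0, 0, 0], "spin": 0, "grip": -1}
  ]
}}

```text
t: 38.6
position: [627.1, 20.7, 57.6]
ee_rot: [-180.0, 0.0, 82.7]
contact_force: [0.9, 0.5, -1.5]
gripper_width: 45.8
grasp_force: 20.0
```

>>> {"api": "servo_tool", "payload": {
  "increments": [
    {"slide": [0, 0, -0.1], "spin": 0, "grip": -1},
    {"slide": [0, 0, 0], "spin": 0, "grip": 0.5},
    {"slide": [0, 0, 0], "spin": 0, "grip": 0.5},
    {"slide": [0, 0, 0], "spin": 0, "grip": 0.5},
    {"slide": [0, 0, 2], "spin": 0, "grip": 0.5},
    {"slide": [0, 0, 4], "spin": 0, "grip": 0.5},
    {"slide": [0, 0, 3], "spin": 0, "grip": 0.5},
    {"slide": [-3, -2.8, 0], "spin": 0, "grip": 0.5},
    {"slide": [-3.4, -3.3, 0], "spin": 0, "grip": 0.5},
    {"slide": [-3.5, -3.3, 0], "spin": 0, "grip": 0.5}
  ]
}}

```text
t: 39.6
position: [527.2, -74.2, 146.8]
ee_rot: [179.9, 0.0, 82.7]
contact_force: [0.4, -0.4, 0.6]
gripper_width: 68.9
grasp_force: 0.0
```

>>> {"api": "servo_tool", "payload": {
  "increments": [
    {"slide": [-3.5, -3.4, 0], "spin": 0, "grip": 0.5},
    {"slide": [-3.5, -3.3, 0], "spin": 0, "grip": 0.5},
    {"slide": [-3.5, -3.3, 0], "spin": 0, "grip": 0.5},
    {"slide": [0, 0, 0], "spin": 0, "grip": 0.5},
    {"slide": [0, 0, 0], "spin": 0, "grip": 0.5}
  ]
}}

```text
t: 40.1
position: [422.9, -174.4, 146.9]
ee_rot: [179.9, 0.0, 82.5]
contact_force: [0.3, 0.7, 0.3]
gripper_width: 69.0
grasp_force: 0.0
```

```bash
python3 - <<'E'
from h import *
report('9')
E
```

```text
scene
  ([424.0, -173.0], 73, [44.0, 45.0], 38, [195, 143, 99])
  ([439.0, -274.0], 73, [62.0, 35.0], 13, [197, 186, 167])
  ([506.0, -134.0], 73, [45.0, 44.0], 57, [108, 59, 122])
  ([569.0, 372.0], 83, [60.0, 82.0], 73, [94, 89, 82])
  ([604.0, -139.0], 79, [61.0, 59.0], 8, [86, 82, 79])
  ([628.0, 21.0], 80, [46.0, 43.0], 2, [187, 137, 94])
  ([635.0, 70.0], 80, [36.0, 62.0], 82, [218, 204, 183])
  ([652.0, 113.0], 79, [47.0, 46.0], 2, [79, 74, 70])
top
  ([639.0, 94.0], 81, [90.0, 61.0], 77, [222, 210, 188])
  ([627.0, 20.0], 82, [46.0, 42.0], 1, [218, 156, 98])
  ([603.0, -139.0], 81, [61.0, 59.0], 1, [89, 91, 89])
  ([567.0, 370.0], 85, [60.0, 80.0], 74, [113, 108, 100])
  ([505.0, -134.0], 75, [44.0, 43.0], 48, [133, 63, 152])
scene tab 18 [ 413.8 -269.1   73.8]
scene tab 81 [ 605.8 -121.5   80.5]
scene tab 57 [653.2 125.5  81. ]
top tab 55 [653.1 125.4  82.3]
top tab 87 [ 606.  -122.2   82.1]
[ 424.3 -172.7  146.9] [179.9  -0.   82.8]
```

>>> {"api": "servo_tool", "payload": {
  "increments": [
    {"slide": [0, 0, -3], "spin": 0, "grip": 0.5},
    {"slide": [0, 0, -3], "spin": 0, "grip": 0.5},
    {"slide": [0, 0, -2], "spin": 0, "grip": 0.5},
    {"slide": [0, 0, -1], "spin": 0, "grip": 0.5},
    {"slide": [0, 0, -0.6], "spin": 0, "grip": 0.5},
    {"slide": [0, 0, 0], "spin": 0, "grip": -1},
    {"slide": [0, 0, 0], "spin": 0, "grip": -1},
    {"slide": [0, 0, 0], "spin": 0, "grip": -1},
    {"slide": [0, 0, 0], "spin": 0, "grip": -1},
    {"slide": [0, 0, 0], "spin": 0, "grip": -1}
  ]
}}

```text
t: 41.2
position: [423.4, -173.7, 51.3]
ee_rot: [179.9, 0.0, 82.7]
contact_force: [-2.2, 0.6, 7.4]
gripper_width: 45.8
grasp_force: 20.0
```

>>> {"api": "servo_tool", "payload": {
  "increments": [
    {"slide": [0, 0, 3], "spin": 0, "grip": -1},
    {"slide": [0, 0, 4], "spin": 0, "grip": -1},
    {"slide": [0, 0, 3], "spin": 0, "grip": -1},
    {"slide": [1.5, 1.1, 0], "spin": 0, "grip": -1},
    {"slide": [2.8, 2, 0], "spin": 0, "grip": -1},
    {"slide": [3.5, 2.5, 0], "spin": 0, "grip": -1},
    {"slide": [3.6, 2.5, 0], "spin": 0, "grip": -1},
    {"slide": [3.6, 2.6, 0], "spin": 0, "grip": -1},
    {"slide": [3, 2.1, 0], "spin": 0, "grip": -1},
    {"slide": [1.8, 1.3, 0], "spin": 0, "grip": -1}
  ]
}}

```text
t: 42.2
position: [623.0, -29.9, 150.4]
ee_rot: [180.0, -0.1, 82.8]
contact_force: [0.0, 0.4, -1.0]
gripper_width: 45.9
grasp_force: 20.0
```

>>> {"api": "servo_tool", "payload": {
  "increments": [
    {"slide": [0, 0, 0], "spin": 0, "grip": -1},
    {"slide": [0, 0, -2.5], "spin": 0, "grip": -1},
    {"slide": [0, 0, -2.5], "spin": 0, "grip": -1},
    {"slide": [0, 0, 0], "spin": 0, "grip": -1},
    {"slide": [0, 0, 0], "spin": 0, "grip": -1},
    {"slide": [0, 0, 0], "spin": 0, "grip": -1}
  ]
}}

```text
t: 42.8
position: [621.8, -32.9, 102.0]
ee_rot: [179.9, -0.0, 82.6]
contact_force: [-0.2, -0.2, -0.5]
gripper_width: 46.0
grasp_force: 20.0
```

>>> {"api": "servo_tool", "payload": {
  "increments": [
    {"slide": [0, 0, -1.2], "spin": 0, "grip": -1},
    {"slide": [0, 0, -1.2], "spin": 0, "grip": -1},
    {"slide": [0, 0, -1], "spin": 0, "grip": -1},
    {"slide": [0, 0, -0.6], "spin": 0, "grip": -1},
    {"slide": [0, 0, -0.4], "spin": 0, "grip": -1},
    {"slide": [0, 0, 0], "spin": 0, "grip": -1}
  ]
}}

```text
t: 43.4
position: [620.4, -32.3, 57.3]
ee_rot: [-179.9, 0.1, 82.7]
contact_force: [-4.8, 0.5, 8.8]
gripper_width: 45.6
grasp_force: 20.0
```

>>> {"api": "servo_tool", "payload": {
  "increments": [
    {"slide": [0, 0, 0], "spin": 0, "grip": 0.5},
    {"slide": [0, 0, 0], "spin": 0, "grip": 0.5},
    {"slide": [0, 0, 0], "spin": 0, "grip": 0.5},
    {"slide": [0, 0, 2], "spin": 0, "grip": 0.5},
    {"slide": [0, 0, 4], "spin": 0, "grip": 0.5},
    {"slide": [0, 0, 3], "spin": 0, "grip": 0.5},
    {"slide": [-2.6, -3.4, 0], "spin": 3, "grip": 1},
    {"slide": [-2.6, -3.4, 0], "spin": 3, "grip": 1},
    {"slide": [-2.6, -3.4, 0], "spin": 3, "grip": 1},
    {"slide": [-2.6, -3.4, 0], "spin": 3, "grip": 1}
  ]
}}

```text
t: 44.4
position: [516.2, -169.7, 146.7]
ee_rot: [180.0, 0.0, 94.8]
contact_force: [0.6, -1.1, -0.2]
gripper_width: 92.1
grasp_force: 0.0
```

>>> {"api": "servo_tool", "payload": {
  "increments": [
    {"slide": [-2.6, -3.5, 0], "spin": 3, "grip": 1},
    {"slide": [-2.6, -3.5, 0], "spin": 3, "grip": 1},
    {"slide": [-2.6, -3.5, 0], "spin": 2.6, "grip": 1},
    {"slide": [0, 0, 0], "spin": 0, "grip": 1},
    {"slide": [0, 0, 0], "spin": 0, "grip": 1},
    {"slide": [0, 0, 0], "spin": 0, "grip": 1}
  ]
}}

```text
t: 45.0
position: [440.0, -272.4, 146.7]
ee_rot: [179.9, -0.0, 103.4]
contact_force: [-0.0, 0.1, 0.4]
gripper_width: 92.1
grasp_force: 0.0
```

>>> {"api": "servo_tool", "payload": {
  "increments": [
    {"slide": [-0.1, -0.1, -3], "spin": 0, "grip": 1},
    {"slide": [0, 0, -3], "spin": 0, "grip": 1},
    {"slide": [0, 0, -2], "spin": 0, "grip": 1},
    {"slide": [0, 0, -1], "spin": 0, "grip": 1},
    {"slide": [0, 0, -0.6], "spin": 0, "grip": 1},
    {"slide": [0, 0, 0], "spin": 0, "grip": 0},
    {"slide": [0, 0, 0], "spin": 0, "grip": -1},
    {"slide": [0, 0, 0], "spin": 0, "grip": -1},
    {"slide": [0, 0, 0], "spin": 0, "grip": -1},
    {"slide": [0, 0, 0], "spin": 0, "grip": -1}
  ]
}}

```text
t: 46.0
position: [438.3, -274.9, 51.3]
ee_rot: [180.0, 0.1, 103.3]
contact_force: [-1.3, 0.0, 2.3]
gripper_width: 60.0
grasp_force: 20.0
```

>>> {"api": "servo_tool", "payload": {
  "increments": [
    {"slide": [0, 0, 3], "spin": 0, "grip": -1},
    {"slide": [0, 0, 4], "spin": 0, "grip": -1},
    {"slide": [0, 0, 3], "spin": 0, "grip": -1},
    {"slide": [1.5, 1.6, 0], "spin": -2, "grip": -1},
    {"slide": [2.5, 2.7, 0], "spin": -3, "grip": -1},
    {"slide": [3.1, 3.4, 0], "spin": -3.5, "grip": -1},
    {"slide": [3.1, 3.5, 0], "spin": -3.5, "grip": -1},
    {"slide": [3.1, 3.5, 0], "spin": -3.5, "grip": -1},
    {"slide": [2.7, 2.9, 0], "spin": -3, "grip": -1},
    {"slide": [1.6, 1.7, 0], "spin": -2.1, "grip": -1}
  ]
}}

```text
t: 47.0
position: [615.8, -77.6, 150.6]
ee_rot: [180.0, -0.1, 82.8]
contact_force: [-0.5, 1.0, -0.7]
gripper_width: 59.3
grasp_force: 20.0
```

>>> {"api": "servo_tool", "payload": {
  "increments": [
    {"slide": [0, 0, 0], "spin": 0, "grip": -1},
    {"slide": [0, 0, -1], "spin": 0, "grip": -1},
    {"slide": [0, 0, 0], "spin": 0, "grip": -1},
    {"slide": [0, 0, 0], "spin": 0, "grip": -1},
    {"slide": [0, 0, 0], "spin": 0, "grip": -1}
  ]
}}

```text
t: 47.5
position: [613.6, -82.8, 140.6]
ee_rot: [-180.0, 0.0, 82.6]
contact_force: [0.4, -0.3, -0.7]
gripper_width: 59.9
grasp_force: 20.0
```

```bash
python3 - <<'E'
from h import *
report('10')
E
```

```text
scene
  ([569.0, 371.0], 83, [59.0, 81.0], 73, [95, 90, 83])
  ([613.0, -143.0], 79, [62.0, 42.0], 62, [62, 57, 54])
  ([621.0, -33.0], 79, [45.0, 43.0], 3, [181, 133, 92])
  ([628.0, 20.0], 79, [45.0, 43.0], 5, [183, 134, 93])
  ([636.0, 70.0], 80, [36.0, 62.0], 82, [226, 216, 195])
  ([652.0, 113.0], 79, [46.0, 47.0], 7, [92, 87, 83])
top
  ([639.0, 94.0], 81, [88.0, 61.0], 76, [233, 227, 209])
  ([627.0, 20.0], 82, [46.0, 43.0], 1, [208, 148, 94])
  ([620.0, -29.0], 81, [37.0, 45.0], 76, [211, 149, 95])
  ([567.0, 371.0], 85, [61.0, 79.0], 74, [112, 107, 99])
scene tab 69 [652.5 126.   80.6]
top tab 63 [653.  125.2  82.5]
top tab 24 [546.6 397.6  85.7]
[614.  -82.3 140.9] [180.    0.   82.6]
```

Row is fine and the gap is clear. I'll lower the last carton.

>>> {"api": "servo_tool", "payload": {
  "increments": [
    {"slide": [0.1, 0.1, -2], "spin": 0, "grip": -1},
    {"slide": [0, 0, -2], "spin": 0, "grip": -1},
    {"slide": [0, 0, -1.5], "spin": 0, "grip": -1},
    {"slide": [0, 0, -1.2], "spin": 0, "grip": -1},
    {"slide": [0, 0, -0.8], "spin": 0, "grip": -1},
    {"slide": [0, 0, -0.5], "spin": 0, "grip": -1},
    {"slide": [0, 0, -0.3], "spin": 0, "grip": -1},
    {"slide": [0, 0, 0], "spin": 0, "grip": -1}
  ]
}}

```text
t: 48.4
position: [615.5, -80.4, 57.9]
ee_rot: [180.0, -0.0, 82.7]
contact_force: [0.0, 0.6, -1.9]
gripper_width: 59.7
grasp_force: 20.0
```

>>> {"api": "servo_tool", "payload": {
  "increments": [
    {"slide": [0, 0, -0.1], "spin": 0, "grip": -1},
    {"slide": [0, 0, 0], "spin": 0, "grip": 0.6},
    {"slide": [0, 0, 0], "spin": 0, "grip": 0.8},
    {"slide": [0, 0, 0], "spin": 0, "grip": 0.8},
    {"slide": [0, 0, 2], "spin": 0, "grip": 0.8},
    {"slide": [0, 0, 4], "spin": 0, "grip": 0.8},
    {"slide": [0, 0, 4], "spin": 0, "grip": 0.8},
    {"slide": [0, 0, 3], "spin": 0, "grip": 0.8},
    {"slide": [-4, 0, 0], "spin": 0, "grip": 0.8},
    {"slide": [-4, 0, 0], "spin": 0, "grip": 0.8}
  ]
}}

```text
t: 49.4
position: [535.2, -80.3, 187.7]
ee_rot: [179.8, -0.0, 82.7]
contact_force: [0.1, -0.2, -0.4]
gripper_width: 82.7
grasp_force: 0.0
```

>>> {"api": "servo_tool", "payload": {
  "increments": [
    {"slide": [-4, -3, 0], "spin": 0, "grip": 0.8},
    {"slide": [-4, -4, 0], "spin": 0, "grip": 0.8},
    {"slide": [0, -4, 0], "spin": 0, "grip": 0.8},
    {"slide": [0, -4, 0], "spin": 0, "grip": 0.8},
    {"slide": [0, -4, 0], "spin": 0, "grip": 0.8},
    {"slide": [0, -4, 0], "spin": 0, "grip": 0.8},
    {"slide": [0, 0, 0], "spin": 0, "grip": 0.8},
    {"slide": [0, 0, 0], "spin": 0, "grip": 0.8}
  ]
}}

```text
t: 50.2
position: [459.4, -306.4, 186.4]
ee_rot: [-180.0, -0.0, 82.6]
contact_force: [0.5, -0.0, 0.5]
gripper_width: 83.0
grasp_force: 0.0
```

```bash
python3 - <<'E'
from h import *
V=report('11')
cv2.imwrite('pics/c11.png',np.vstack([cv2.resize(V['top'][0][150:230,180:360],None,fx=4,fy=4)[:280],cv2.resize(V['scene'][0][190:290,190:370],None,fx=4,fy=4)[:300]])[:,:,::-1])
# lid tilt by plane fit, tray frame
for n in V:
    P=cloud(n,V[n][1])
    for nm,c in(('L',(604,-138)),('c2',(615,-81)),('j2',(620.5,-32.5)),('j1',(627.5,20.5)),('c1',(635,70)),('S',(652.5,113))):
        m=(np.hypot(P[...,0]-c[0],P[...,1]-c[1])<17)&(abs(P[...,2]-80)<9);q=P[m]
        if len(q)<20: print(n,nm,len(q));continue
        a=np.linalg.lstsq(np.c_[q[:,:2]-c,np.ones(len(q))],q[:,2],rcond=None)[0]
        r=np.array(c)-[623.8,-11.8];print(n,nm,'slope',a[:2].round(3),'z',a[2].round(1),'tray xy',(r@[.992,-.127]).round(1),(r@[.127,.992]).round(1))
E
```

```text
scene
  ([506.0, -135.0], 73, [46.0, 44.0], 53, [105, 56, 119])
  ([569.0, 371.0], 83, [60.0, 81.0], 74, [95, 90, 82])
  ([605.0, -137.0], 79, [61.0, 61.0], 27, [77, 72, 69])
  ([617.0, -79.0], 79, [36.0, 62.0], 82, [218, 205, 184])
  ([621.0, -33.0], 79, [46.0, 43.0], 3, [176, 129, 90])
  ([628.0, 21.0], 79, [46.0, 43.0], 2, [177, 130, 90])
  ([635.0, 70.0], 80, [36.0, 61.0], 83, [218, 204, 183])
  ([652.0, 113.0], 79, [46.0, 47.0], 66, [79, 74, 70])
top
  ([640.0, 94.0], 81, [88.0, 62.0], 77, [220, 207, 186])
  ([627.0, 20.0], 81, [46.0, 42.0], 1, [204, 145, 92])
  ([615.0, -80.0], 81, [36.0, 61.0], 83, [237, 228, 209])
  ([619.0, -33.0], 81, [43.0, 44.0], 76, [206, 146, 93])
  ([603.0, -139.0], 81, [61.0, 59.0], 0, [78, 79, 77])
  ([567.0, 371.0], 85, [60.0, 80.0], 72, [112, 107, 99])
  ([505.0, -135.0], 75, [44.0, 43.0], 46, [121, 57, 146])
scene tab 70 [ 606.4 -121.5   80.7]
scene tab 57 [653.4 125.8  81.2]
top tab 55 [653.1 125.4  82.3]
top tab 78 [ 606.6 -122.5   82.5]
[ 459.9 -304.5  186.6] [-180.    -0.    82.8]
scene L slope [0.011 0.058] z 79.5 tray xy -3.6 -127.7
scene c2 slope [ 0.003 -0.016] z 79.7 tray xy 0.1 -69.8
scene j2 slope [0.011 0.007] z 79.9 tray xy -0.6 -21.0
scene j1 slope [ 0.007 -0.001] z 80.0 tray xy -0.4 32.5
scene c1 slope [-0.008  0.017] z 79.8 tray xy 0.7 82.6
scene S slope [0.003 0.044] z 79.8 tray xy 12.6 127.4
top L slope [0.049 0.062] z 81.4 tray xy -3.6 -127.7
top c2 slope [-0.02  -0.012] z 81.7 tray xy 0.1 -69.8
top j2 slope [0.012 0.013] z 81.5 tray xy -0.6 -21.0
top j1 slope [0.025 0.005] z 81.4 tray xy -0.4 32.5
top c1 slope [0.009 0.021] z 81.6 tray xy 0.7 82.6
top S slope [0.003 0.003] z 81.2 tray xy 12.6 127.4
```

View pics/c11.png

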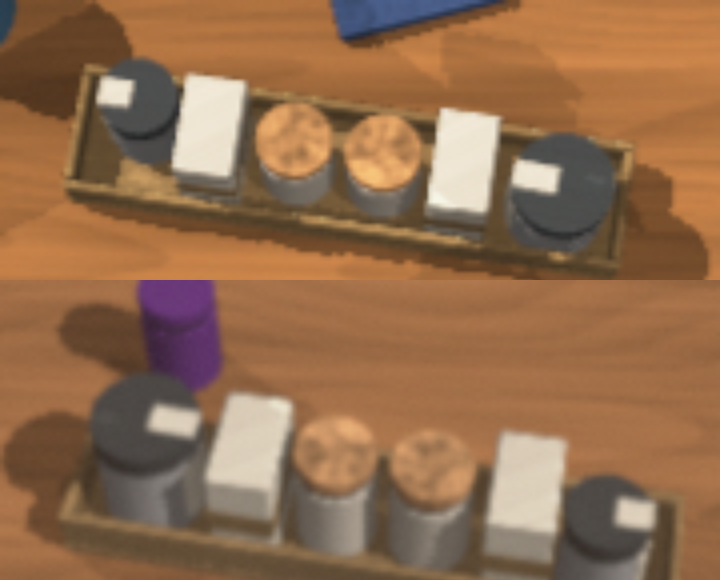

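The last picture shows all six items upright in one row on the tray floor, the small tin at left of the top crop (140,95) and the large one at right (565,180). The arm is clear of everything.

```bash
python3 -c "
from workcell import bot
print(bot.job_done())"
```

```text
the job is handed in; nothing more can be done
None
```

I scanned the large tin and then the small one, and both tins, both jars and both cartons now stand upright in one row on the tray floor; the job is handed in, but no verdict came back.

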